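# Log a finished tasting round and hang its markers on the carousel

### The arm

A 6-joint arm with a two-finger parallel gripper is mounted at the origin on the work surface. World frame = base frame: x ahead of the robot, y to its left, z up, the work surface at z = 0. Lengths are in m, angles in rad, forces in N, time in s.
With the tool pointing down it reaches from about 0.35 to 0.975 m from the base axis. Payload 4.9 kg.
Tool frame: the origin (TCP) lies between the finger pads; the fingertips stand 22 mm ahead of it and the grasp point (between the pads) lies 3 mm ahead of it; z points along the fingers, y is the line along which they close (so a half turn about z gives the same grasp; the last joint's range is limited). The gripper opens to 85 mm and grips with 20 to 120 N. Pads are 22 mm wide; open, the fingers measure 114 mm over their backs; the gripper's body (76 mm by 85 mm) begins 54 mm behind the grasp point. The pads swing forward as they close: fully open they stand 13 mm farther back than shut.
Start: joints at [1.195, 0.053, 1.613, -0, 1.476, -0.119], TCP at [0.159, 0.604, 0.224] pointing down, gripper open.
Joint ranges: [-3.01, 3.01], [-1.01, 2.22], [0.06, 2.58], [-1.02, 4.17], [0.09, 2.62], [-3.14, 3.14]. Speed limits (rad/s): [2.57, 2.57, 3.14, 3.14, 3.14, 3.14].

### API

Orientations are given as a unit quaternion [w, x, y, z].
In Python, from plant import state, grab_frame, get_calibration, job_done, recognise, regions_of gives the robot as it stands.
- The arm moves only by the tool apply_moves, never from a script. Its argument "targets" is a list of rows, each an object with "translation": the shift along the tool's x, y, z normalised to -1 to 1, where 1 is 100 mm, a list of three; "twist": the turn about the tool's z normalised to -1 to 1, where 1 is 0.1 rad; "hand": the opening, from 0 (shut) to 1 (fully open). A call has 1 to 8 rows; each row shifts and turns the commanded pose from where the row before left it, along the tool's axes as they then stand; what a row does not reach is not made up. A row lasts 1/10 s, in which the tool goes at most 50 mm and 8.59 degrees, less where a joint would pass 70% of its speed; a pose out of reach is approached as far as the arm can. A call with a number of a shift or a turn outside -1 to 1 is refused whole. A call with a gripper value outside its range is refused whole. The fingers move at their own pace and stop on an object; the grip force is fixed at half the most. Time passes only in rows, so rows that do not move let the fingers close. It gives the time, the measured TCP pose, the force, the opening and the grip force at its end, in the units of the state.
- state(): the state, without advancing time (a new reading comes with each control period).
- grab_frame(name): name is "side" or "top" or "wrist"; returns the picture (420x560x3 uint8, red, green, blue); there is no depth.
- get_calibration(name): a dict with "camera_matrix" (3x3 intrinsics, pixels), "pose" (4x4, takes a point from camera to world coordinates). Camera axes: x right, y up, looking along -z (the intrinsics and any distortion apply to the point x, -y, -z); pixel columns grow to the right and rows downward; lengths in m; the calibration is good to about 2 mm. The wrist camera is an equidistant fisheye: a pixel r from the principal point sees the ray r / f radians off the axis. A picture is of the moment at which its call begins: read the wrist's pose just before it. get_calibration takes no time and is no camera call; for the wrist camera it gives the pose at the moment of the call.
- job_done(): hands the job in; it is judged then, once.
Trained networks look in the newest picture that a camera, given by its name, has taken for a name from the list of things; names that differ only in an ending like _2 or _b are one class to them, and where a whole thing is asked for, a point or a joint stands for the part that bears it (a point fixed in the world has none). Each returns a list of dicts, best first, with "score" (0 to 1); they miss things now and then, are a little off and sometimes report something else, mostly with a low value. They report only what shows in the picture. A call takes as long as a camera call. They do not tell look-alikes from the thing itself.
- recognise(camera, query): "point" ([x, y, z] in m, in world coordinates, good to about 4 mm: the middle of the surface that is visible of it).
- regions_of(camera, query): "pixels" (420x560 bool, what is visible of it).
The state is a dict: "time": time; "joint_pos": joint angles; "joint_vel": joint speeds; "joint_efforts": joint torques, N m; "tool_pos": TCP position; "tool_rot": TCP orientation; "contact_force": force on the tool from outside, world axes, zero at the start; "ft_torque": the same for the moment, N m; "gripper_width": opening from 0.0 (shut) to 1.0 (fully open); "grasp_force": force on a finger pad.
Only numpy, scipy, OpenCV 4.12 (cv2) and the standard library are available. Lean on these libraries where they do the work, as an engineer would, in place of code of your own. Each camera call takes 0.05 s, during which the arm holds its last target. There are 200 camera calls.

### The job

This tasting round is over. Log it by holding the hand scanner steady for a second or two, nose pointing straight down at the middle of the code label on the sample box from about a hand's breadth (5 to 10 cm) above, and stand the scanner back in its holster. Clear every flight marker that stands on the table by hanging it by its slot on a free branch of the carousel, one to a branch, turning the carousel by its top knob to bring free branches to the open front; the markers already hanging stay on their branches, and no jar gets knocked over.

Things in the scene. Friction and masses are not known exactly. Their poses are not given: they have to be found in the camera images.
- stand: fixed stand of the marker carousel; origin on the table, on the carousel's vertical axis; its -x axis points out of the open front. A clear fixed canopy plate (340 mm wide, 228 to 234 mm above the table, two rear posts) covers it from 50 mm in front of the axis to 200 mm behind, so markers can be hung only on a branch turned to the open front.
- carousel (a joint): turning angle of the five-branched tree about the stand's vertical axis, rad, counter-clockwise from above positive, 0 at the start; turns over a full turn either way; light friction (0.06 Nm), no detents, stays where it is left.
- knob (a point): centre of the black bar knob on top of the tree, above the canopy, on the axis, 268 mm above the table; bar 60 mm long (this point's x), 18 mm wide (y), 42 mm tall (247 to 289 mm above the table). Fixed to the tree: turning it turns the branches.
- branch0 (a point): hanging point on one of 5 branches, 72 degrees apart: on the centreline of a level steel rod, 10 mm thick, 150 mm above the table, 120 mm out from the axis. Rod usable from a 26 mm collar 95 mm out to its upturned tip 151 mm out (tip's top 15 mm above centreline). It points straight out from the axis; the point's axes are the tree's. Free if no marker hangs on it.
- branch1 (a point): hanging point on one of 5 branches, 72 degrees apart: on the centreline of a level steel rod, 10 mm thick, 150 mm above the table, 120 mm out from the axis. Rod usable from a 26 mm collar 95 mm out to its upturned tip 151 mm out (tip's top 15 mm above centreline). It points straight out from the axis; the point's axes are the tree's. Free if no marker hangs on it.
- branch2 (a point): hanging point on one of 5 branches, 72 degrees apart: on the centreline of a level steel rod, 10 mm thick, 150 mm above the table, 120 mm out from the axis. Rod usable from a 26 mm collar 95 mm out to its upturned tip 151 mm out (tip's top 15 mm above centreline). It points straight out from the axis; the point's axes are the tree's. Free if no marker hangs on it.
- branch3 (a point): hanging point on one of 5 branches, 72 degrees apart: on the centreline of a level steel rod, 10 mm thick, 150 mm above the table, 120 mm out from the axis. Rod usable from a 26 mm collar 95 mm out to its upturned tip 151 mm out (tip's top 15 mm above centreline). It points straight out from the axis; the point's axes are the tree's. Free if no marker hangs on it.
- branch4 (a point): hanging point on one of 5 branches, 72 degrees apart: on the centreline of a level steel rod, 10 mm thick, 150 mm above the table, 120 mm out from the axis. Rod usable from a 26 mm collar 95 mm out to its upturned tip 151 mm out (tip's top 15 mm above centreline). It points straight out from the axis; the point's axes are the tree's. Free if no marker hangs on it.
- marker0_mid (a point): flight marker: upright wooden plate 8 mm thick (x), 70 wide (y), 140 tall on a steel foot 46 x 76 x 8 mm, 160 g. Point: its centre, 70 mm above its underside, also the middle of its slot (40 wide, 36 tall; solid bar of 52 mm above). Hung, the slot's top rests on the rod and this point is 13 mm under the rod's centreline. Stands on the table at first, or is absent (None).
- marker1_mid (a point): flight marker: upright wooden plate 8 mm thick (x), 70 wide (y), 140 tall on a steel foot 46 x 76 x 8 mm, 160 g. Point: its centre, 70 mm above its underside, also the middle of its slot (40 wide, 36 tall; solid bar of 52 mm above). Hung, the slot's top rests on the rod and this point is 13 mm under the rod's centreline. Stands on the table at first, or is absent (None).
- marker2_mid (a point): flight marker: upright wooden plate 8 mm thick (x), 70 wide (y), 140 tall on a steel foot 46 x 76 x 8 mm, 160 g. Point: its centre, 70 mm above its underside, also the middle of its slot (40 wide, 36 tall; solid bar of 52 mm above). Hung, the slot's top rests on the rod and this point is 13 mm under the rod's centreline. Stands on the table at first, or is absent (None).
- hung0_mid (a point): flight marker: upright wooden plate 8 mm thick (x), 70 wide (y), 140 tall on a steel foot 46 x 76 x 8 mm, 160 g. Point: its centre, 70 mm above its underside, also the middle of its slot (40 wide, 36 tall; solid bar of 52 mm above). Hung, the slot's top rests on the rod and this point is 13 mm under the rod's centreline. Hangs on branch0 from the start, or absent (None).
- hung1_mid (a point): flight marker: upright wooden plate 8 mm thick (x), 70 wide (y), 140 tall on a steel foot 46 x 76 x 8 mm, 160 g. Point: its centre, 70 mm above its underside, also the middle of its slot (40 wide, 36 tall; solid bar of 52 mm above). Hung, the slot's top rests on the rod and this point is 13 mm under the rod's centreline. Hangs on branch1 from the start, or absent (None).
- hung2_mid (a point): flight marker: upright wooden plate 8 mm thick (x), 70 wide (y), 140 tall on a steel foot 46 x 76 x 8 mm, 160 g. Point: its centre, 70 mm above its underside, also the middle of its slot (40 wide, 36 tall; solid bar of 52 mm above). Hung, the slot's top rests on the rod and this point is 13 mm under the rod's centreline. Hangs on branch2 from the start, or absent (None).
- hung3_mid (a point): flight marker: upright wooden plate 8 mm thick (x), 70 wide (y), 140 tall on a steel foot 46 x 76 x 8 mm, 160 g. Point: its centre, 70 mm above its underside, also the middle of its slot (40 wide, 36 tall; solid bar of 52 mm above). Hung, the slot's top rests on the rod and this point is 13 mm under the rod's centreline. Hangs on branch3 from the start, or absent (None).
- hung4_mid (a point): flight marker: upright wooden plate 8 mm thick (x), 70 wide (y), 140 tall on a steel foot 46 x 76 x 8 mm, 160 g. Point: its centre, 70 mm above its underside, also the middle of its slot (40 wide, 36 tall; solid bar of 52 mm above). Hung, the slot's top rests on the rod and this point is 13 mm under the rod's centreline. Hangs on branch4 from the start, or absent (None).
- scanner_mid (a point): hand scanner wand, standing nose down in its holster: centre of the wand, 85 mm above the nose. Overall 170 mm long; handle 26 mm (x) by 30 mm (y) from 45 mm to 170 mm above the nose, head 36 x 36 mm in the lowest 45 mm. It reads straight out of the nose, along its own -z. 150 g nominal.
- holster: fixed grey open-topped holster of the scanner, outside 62 x 62 mm, inside 50 x 50 mm, 60 mm tall; origin at the centre of its underside on the table; inner floor 6 mm above the table.
- label (a point): centre of the white code label (66 x 44 mm, black bars) on top of the loose cardboard sample box (120 x 90 x 60 mm, 0.6 kg); the label lies level, 60.5 mm above the table.
- jar_a: white sample jar, 50 mm across, 66 mm tall, a bystander; origin at the centre of its underside.
- jar_b: white sample jar, 50 mm across, 66 mm tall, a bystander; origin at the centre of its underside.
- jar_c: white sample jar, 50 mm across, 66 mm tall, a bystander; origin at the centre of its underside.
Not all that is in view belongs to the job. Leave any blue look-alike of the holster alone. Leave any blue look-alike of the part that bears scanner_mid alone.

How it is judged:
By the outcome, as a careful person would: the job done as asked, in the order asked, and still so for the second after the job is handed in, with the robot touching nothing.
Of hung0, hung1, hung2, hung3, hung4 only 1 to 2 are there at a start; the rules pass over those that are not, and their reading is None.
Of marker0, marker1, marker2 only 2 to 3 are there at a start; the rules pass over those that are not, and their reading is None.
At some moment in a run one of marker0, marker1, marker2, sample_box may be knocked a few centimetres aside while the robot is not near it.
It also fails if it takes over 210 s, if anything falls off the work surface, if the arm or the gripper's body presses on something with over 40 N, if the wrist force passes 120 N, or if a joint passes its speed limit or range.

## Working session

There is one attempt and no reset: what is moved stays moved. The work goes in short steps, Python scripts to look and compute and a tool call to move; the robot and the scene stay as the last step left them, time stands still between calls to the robot, and variables do not carry over. Pictures are saved under pics/ and viewed, at most 14 in all, crops included, and the job is handed in when it is done.

Besides the shell and the picture viewer there is one more tool, called in YAML: its name, and indented under it one key for each argument. apply_moves: Moves the arm, as the interface text tells. Its arguments: {"type":"object","properties":{"targets":{"type":"array"}},"required":["targets"]}

```bash
mkdir -p pics; ls
cat > h.py <<'E'
import numpy as np, cv2
from plant import *
from scipy.spatial.transform import Rotation as R
def snap(cam,fn=None):
    im=grab_frame(cam)
    if fn: cv2.imwrite('pics/'+fn,im[:,:,::-1])
    return im
def proj(cam,p):
    c=get_calibration(cam);T=np.linalg.inv(c['pose']);q=T[:3,:3]@np.array(p,float)+T[:3,3]
    K=np.array(c['camera_matrix']);q=np.array([q[0],-q[1],-q[2]])
    return (K@q/q[2])[:2]
def ray(cam,px):
    c=get_calibration(cam);K=np.array(c['camera_matrix']);P=np.array(c['pose'])
    d=np.linalg.inv(K)@[px[0],px[1],1]
    if cam=='wrist':
        r=np.hypot(d[0],d[1]);d=np.array([d[0]/r*np.sin(r),d[1]/r*np.sin(r),np.cos(r)])
    d=np.array([d[0],-d[1],-d[2]]);return P[:3,3],P[:3,:3]@d
def atz(cam,px,z):
    o,d=ray(cam,px);return o+d*(z-o[2])/d[2]
E
python3 - <<'E'
from h import *
s=state();print(s)
for c in('side','top','wrist'):
    im=snap(c,c+'0.png');k=get_calibration(c);print(c,{x:(np.round(np.array(v),3).tolist() if not isinstance(v,str) else v) for x,v in k.items()})
    if c!='wrist':
        for q in['stand','knob','branch0','marker0_mid','hung0_mid','scanner_mid','holster','label','jar_a']:
            print(q,[(np.round(r['point'],3).tolist(),round(r['score'],2)) for r in recognise(c,q)[:6]])
a=cv2.imread('pics/side0.png');b=cv2.imread('pics/top0.png')
E
```

```text
pics
{'time': 0.0, 'joint_pos': array([ 1.19503092e+00,  5.33650759e-02,  1.61430719e+00,  1.08638930e-05,
        1.47601267e+00, -1.19020249e-01]), 'joint_vel': array([ 0.00046137,  0.00029105, -0.00213592, -0.00072162,  0.00167194,
       -0.00120981]), 'joint_efforts': array([-2.06482531e-03, -3.93702543e+01, -3.70161581e+01, -4.49162344e-04,
        7.34435191e-03,  1.28414032e-05]), 'tool_pos': array([0.15847855, 0.60390573, 0.22315007]), 'tool_rot': array([-2.61417712e-04,  1.28020728e-01,  9.91770941e-01, -1.01296408e-03]), 'contact_force': array([-0.72027029, -0.60974583,  0.38128212]), 'ft_torque': array([-0.00041358, -0.02356539,  0.00740321]), 'grasp_force': 0.0, 'gripper_width': 0.9985701328860475}
side {'camera_matrix': [[507.112, 0.0, 274.432], [0.0, 507.112, 206.355], [0.0, 0.0, 1.0]], 'pose': [[0.946, 0.214, -0.243, 0.17], [-0.324, 0.616, -0.718, -1.05], [-0.004, 0.758, 0.653, 1.125], [0.0, 0.0, 0.0, 1.0]]}
stand [([0.64, 0.281, 0.234], 0.75), ([0.616, 0.251, 0.154], 0.52)]
knob [([0.616, 0.251, 0.154], 0.64)]
branch0 [([0.616, 0.249, 0.156], 0.93)]
marker0_mid [([0.
[... 601 characters left out ...]
stand [([0.66, 0.316, 0.233], 0.91)]
knob [([0.6, 0.254, 0.153], 0.9)]
branch0 [([0.605, 0.255, 0.159], 0.82)]
marker0_mid [([0.475, -0.016, 0.007], 0.69)]
hung0_mid [([0.474, -0.013, 0.006], 0.54)]
scanner_mid [([0.296, -0.37, 0.115], 0.77), ([0.42, -0.373, 0.131], 0.7)]
holster [([0.591, -0.371, 0.004], 0.76), ([0.425, -0.366, 0.001], 0.67)]
label [([0.62, -0.241, 0.063], 0.82)]
jar_a [([0.6, 0.256, 0.151], 0.61), ([0.72, -0.128, 0.066], 0.57), ([0.398, -0.259, 0.065], 0.49)]
wrist {'camera_matrix': [[325.192, 0.0, 280.981], [0.0, 325.192, 212.268], [0.0, 0.0, 1.0]], 'pose': [[0.255, -0.934, -0.251, 0.096], [0.967, 0.246, 0.066, 0.622], [0.001, -0.259, 0.966, 0.374], [0.0, 0.0, 0.0, 1.0]]}
```

View pics/side0.png

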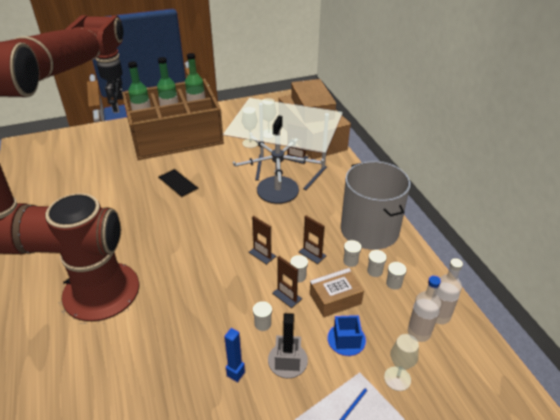

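View pics/top0.png

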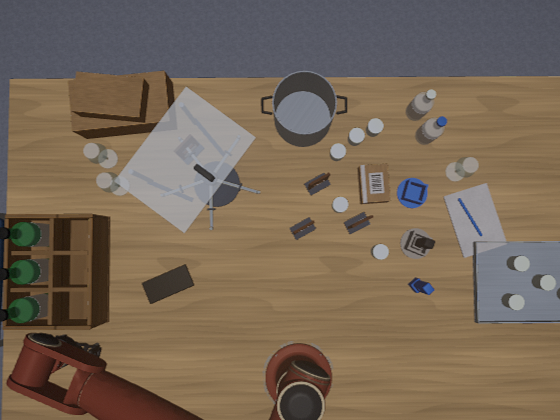

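View pics/wrist0.png

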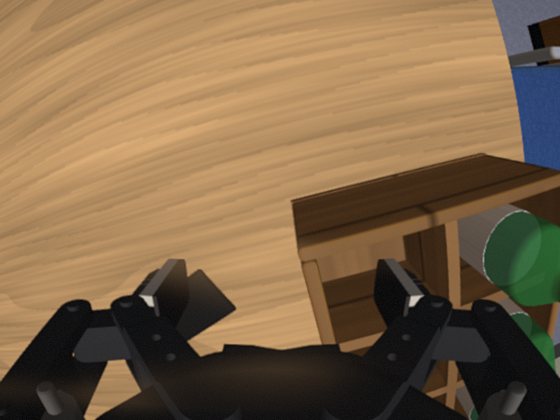

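Run:
```python
from h import *
for c in('side','top'):
    print(c,proj(c,[0,0,0]).round(1),proj(c,state()['tool_pos']).round(1))
a=cv2.imread('pics/side0.png');b=cv2.imread('pics/top0.png')
A=cv2.resize(a[90:210,200:360],(800,600),interpolation=cv2.INTER_CUBIC);cv2.imwrite('pics/c1.png',A)
B=cv2.resize(b[80:250,110:337],(800,600),interpolation=cv2.INTER_CUBIC);cv2.imwrite('pics/c2.png',B)
```

```text
side [100.4 291. ] [119.1 110.5]
top [297.6 376.3] [ 82.8 340.2]
```

View pics/c1.png

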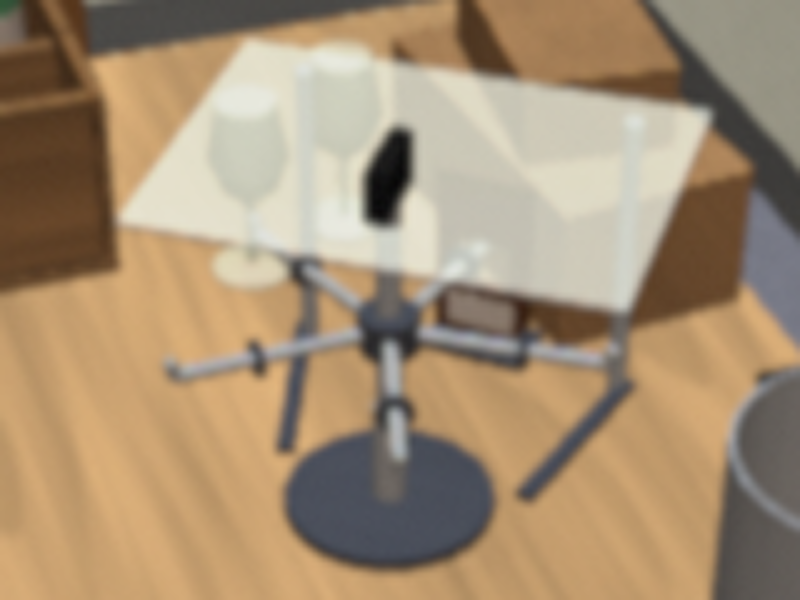

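View pics/c2.png

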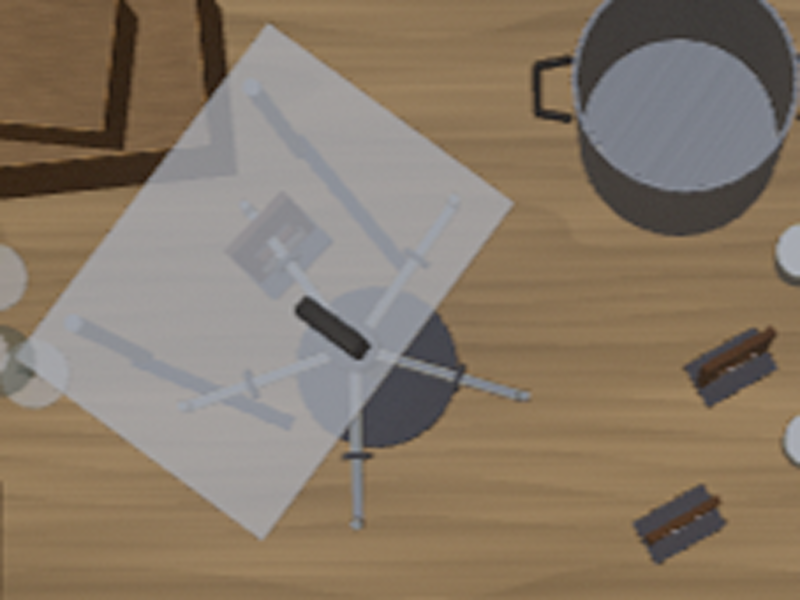

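```bash
cat >> h.py <<'E'
def blobs(cam,q,n=6,fresh=True):
    if fresh: grab_frame(cam)
    out=[]
    for r in regions_of(cam,q)[:n]:
        m=np.argwhere(r['pixels']);
        if len(m): out.append((round(r['score'],2),m[:,::-1].mean(0),len(m),r['pixels']))
    return out
E
python3 - <<'E'
from h import *
print(state()['time'])
for q,z in(('label',.0605),('jar_a',.04),('holster',.03),('scanner_mid',.1),('marker0_mid',.07),('knob',.268)):
  for c in('side','top'):
    fr=q=='label'
    for s,p,n,_ in blobs(c,q,8,fr): print(q,c,s,p.round(1),n,atz(c,p,z).round(3))
print(state()['time'])
E
```

```text
1.05
label side 0.92 [335.9 292.4] 1824 [ 0.607 -0.269  0.06 ]
label top 0.8 [372.9 183.3] 1204 [ 0.615 -0.242  0.06 ]
label top 0.16 [378.7 251.4] 218 [ 0.399 -0.257  0.06 ]
jar_a side 0.71 [301.  266.9] 255 [ 0.56  -0.135  0.04 ]
jar_a side 0.69 [262.  316.1] 432 [ 0.4   -0.263  0.04 ]
jar_a side 0.63 [351.3 252.5] 394 [ 0.721 -0.13   0.04 ]
jar_a top 0.59 [339.1 204.5] 173 [ 0.549 -0.136  0.04 ]
jar_a top 0.46 [336.8 151.4] 222 [ 0.72  -0.131  0.04 ]
jar_a top 0.46 [378.7 251.3] 225 [ 0.399 -0.26   0.04 ]
holster side 0.94 [287.8 359.8] 1122 [ 0.422 -0.401  0.03 ]
holster side 0.81 [346.6 335.8] 1172 [ 0.587 -0.385  0.03 ]
holster top 0.93 [411.5 192.4] 735 [ 0.588 -0.371  0.03 ]
holster top 0.88 [412.8 243.3] 555 [ 0.424 -0.372  0.03 ]
holster top 0.43 [218.7 191.3] 361 [0.595 0.25  0.03 ]
scanner_mid side 0.98 [287.5 335. ] 459 [ 0.428 -0.379  0.1  ]
scanner_mid side 0.76 [233.7 355.9] 811 [ 0.291 -0.392  0.1  ]
scanner_mid top 0.72 [420.5 285.9] 277 [ 0.293 -0.376  0.1  ]
scanner_mid top 0.6 [211.7 190.8] 245 [0.59  0.262 0.1  ]
scanner_mid top 0.52 [422.  243.1] 246 [ 0.424 -0.384  0.1  ]
marker0_mid side 0.9 [261.6 241.3] 766 [ 0.476 -0.027  0.07 ]
marker0_mid top 0.72 [301.8 227.6] 355 [ 0.475 -0.015  0.07 ]
marker0_mid top 0.48 [217.2 188.9] 465 [0.599 0.249 0.07 ]
knob side 0.72 [276.7 152. ] 675 [0.575 0.123 0.268]
knob top 0.75 [217.9 188.7] 438 [0.578 0.222 0.268]
1.75
```

Run:
```python
from h import *
a=cv2.imread('pics/side0.png');b=cv2.imread('pics/top0.png')
f=lambda im,x,y,w,h,k:cv2.resize(im[y:y+h,x:x+w],None,fx=k,fy=k,interpolation=cv2.INTER_CUBIC)
L=f(b,350,150,100,150,4);Rr=f(a,220,260,100,150,4)
cv2.imwrite('pics/c3.png',np.hstack([L,Rr]))
```

```text
(no output)
```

View pics/c3.png

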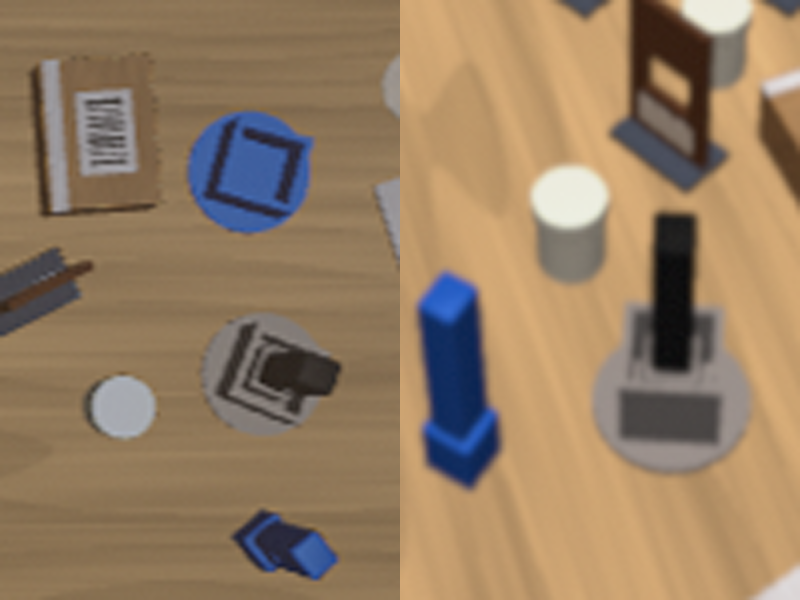

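```bash
cat >> h.py <<'E'
def yaw(): # world angle of tool y, deg
    y=R.from_quat(np.roll(state()['tool_rot'],-1)).as_matrix()[:,1];return np.degrees(np.arctan2(y[1],y[0]))
def to(p,twist=None):
    "shift in tool axes (mm) from the present TCP to p"
    s=state();M=R.from_quat(np.roll(s['tool_rot'],-1)).as_matrix()
    return (M.T@(np.array(p)-s['tool_pos'])*1000).round(1)
E
python3 - <<'E'
from h import *
print('scan',atz('top',(430,243.5),.176),atz('side',(289,318),.176))
print('label',atz('top',(376.5,182.7),.0605))
print('knob',atz('top',(204.5,172.6),.289))
print(yaw(),state()['tool_pos'])
M=R.from_quat(np.roll(state()['tool_rot'],-1)).as_matrix();print(M.round(3))
print(to([.5,.15,.4]))
E
```

```text
scan [ 0.42264183 -0.38795781  0.176     ] [ 0.427906   -0.38692514  0.176     ]
label [ 0.61628092 -0.25335663  0.0605    ]
knob [0.61994746 0.25535837 0.289     ]
75.28584316908955 [0.15874922 0.60449791 0.22444341]
[[-0.967  0.254  0.   ]
 [ 0.254  0.967  0.   ]
 [ 0.     0.    -1.   ]]
[-445.5 -352.9 -175.6]
```

apply_moves:
  targets:
    - {"translation": [0, 0, -0.45], "twist": 0, "hand": 1}
    - {"translation": [0, 0, -0.45], "twist": 0, "hand": 1}
    - {"translation": [-0.32, -0.25, -0.2], "twist": 0, "hand": 1}
    - {"translation": [-0.32, -0.25, -0.2], "twist": 0, "hand": 1}
    - {"translation": [-0.32, -0.25, -0.2], "twist": 0, "hand": 1}
    - {"translation": [-0.32, -0.25, -0.2], "twist": 0, "hand": 1}
    - {"translation": [-0.32, -0.25, 0], "twist": 0, "hand": 1}
    - {"translation": [-0.32, -0.25, 0], "twist": 0, "hand": 1}

```text
time: 2.55
tool_pos: [0.3072, 0.4095, 0.3958]
tool_rot: [0.001, 0.128, 0.992, 0.001]
contact_force: [0.8, -0.0, -0.1]
gripper_width: 0.999
grasp_force: 0.0
```

apply_moves:
  targets:
    - {"translation": [-0.32, -0.25, 0], "twist": 0, "hand": 1}
    - {"translation": [-0.32, -0.25, 0], "twist": 0, "hand": 1}
    - {"translation": [-0.32, -0.25, 0], "twist": 0, "hand": 1}
    - {"translation": [-0.32, -0.25, 0], "twist": 0, "hand": 1}
    - {"translation": [-0.32, -0.25, 0], "twist": 0, "hand": 1}
    - {"translation": [-0.32, -0.25, 0], "twist": 0, "hand": 1}
    - {"translation": [-0.32, -0.25, 0], "twist": 0, "hand": 1}
    - {"translation": [-0.32, -0.25, 0], "twist": 0, "hand": 1}

```text
time: 3.35
tool_pos: [0.5039, 0.1507, 0.3946]
tool_rot: [0.0, 0.128, 0.992, 0.0]
contact_force: [1.3, 0.2, -0.3]
gripper_width: 0.999
grasp_force: 0.0
```

Run:
```python
from h import *
print(state()['time'],state()['tool_pos'],yaw(),to([.43,-.38,.36]))
```

```text
3.35 [0.50389701 0.15066161 0.39461039] 75.27634527444268 [ -63.4 -532.    34.5]
```

apply_moves:
  targets:
    - {"translation": [-0.05, -0.41, 0], "twist": 0, "hand": 1}
    - {"translation": [-0.05, -0.41, 0], "twist": 0, "hand": 1}
    - {"translation": [-0.05, -0.41, 0], "twist": 0, "hand": 1}
    - {"translation": [-0.05, -0.41, 0], "twist": 0, "hand": 1}
    - {"translation": [-0.05, -0.41, 0], "twist": 0, "hand": 1}
    - {"translation": [-0.05, -0.41, 0], "twist": 0, "hand": 1}
    - {"translation": [-0.05, -0.41, 0], "twist": 0, "hand": 1}

```text
time: 4.05
tool_pos: [0.4636, -0.1359, 0.3946]
tool_rot: [0.0, 0.128, 0.992, -0.0]
contact_force: [0.7, 0.5, 1.0]
gripper_width: 1.0
grasp_force: 0.0
```

apply_moves:
  targets:
    - {"translation": [-0.05, -0.41, 0], "twist": 0, "hand": 1}
    - {"translation": [-0.05, -0.41, 0], "twist": 0, "hand": 1}
    - {"translation": [-0.05, -0.41, 0], "twist": 0, "hand": 1}
    - {"translation": [-0.05, -0.41, 0], "twist": 0, "hand": 1}
    - {"translation": [-0.05, -0.41, 0], "twist": 0, "hand": 1}
    - {"translation": [-0.05, -0.41, 0.35], "twist": 0.5, "hand": 1}
    - {"translation": [0, 0, 0], "twist": 0.6, "hand": 1}
    - {"translation": [0, 0, 0], "twist": 0, "hand": 1}

```text
time: 4.85
tool_pos: [0.4304, -0.3774, 0.3603]
tool_rot: [-0.001, 0.183, 0.983, 0.001]
contact_force: [0.3, -0.7, 0.3]
gripper_width: 1.003
grasp_force: 0.0
```

Run:
```python
from h import *
print(state()['time'],state()['tool_pos'],yaw())
im=snap('wrist','w1.png');np.save('w1pose.npy',get_calibration('wrist')['pose'])
print(get_calibration('wrist')['pose'])
for q in('scanner_mid','label','holster'): print(q,[(r['score'],r['point'].round(3) if hasattr(r['point'],'round') else r['point']) for r in recognise('wrist',q)])
```

```text
4.85 [ 0.43035209 -0.37737745  0.36031921] 68.88699238039408
[[ 0.35914928 -0.90148745 -0.24152055  0.37025197]
 [ 0.9332795   0.34721476  0.09182204 -0.35321768]
 [ 0.00108308 -0.258384    0.96604169  0.5115644 ]
 [ 0.          0.          0.          1.        ]]
scanner_mid [(0.81, [0.2982, -0.3771, 0.1655])]
label [(0.68, [0.5843, -0.2426, 0.0598])]
holster [(0.87, [0.5878, -0.3808, 0.0134]), (0.8, [0.4113, -0.3704, 0.0046])]
```

View pics/w1.png

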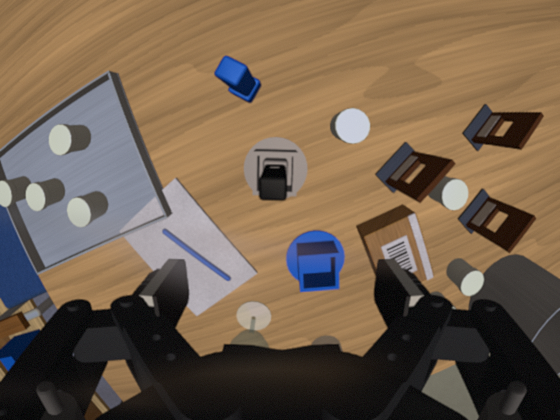

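```bash
cat >> h.py <<'E'
def projw(P,pts,cam):
    T=np.linalg.inv(P);q=np.asarray(pts)@T[:3,:3].T+T[:3,3];q=q*[1,-1,-1]
    K=np.array(get_calibration(cam)['camera_matrix'])
    if cam=='wrist':
        r=np.hypot(q[:,0],q[:,1]);t=np.arctan2(r,q[:,2]);q=np.c_[q[:,0]/r*t,q[:,1]/r*t,np.ones(len(q))]
    u=q@K.T;return u[:,:2]/u[:,2:]
def boxpts(sx,sy,z0,z1,p,yawdeg,n=3):
    g=np.array([(x,y,z) for x in(-.5,.5) for y in(-.5,.5) for z in(z0,z1)])*[sx,sy,1]
    a=np.radians(yawdeg);M=np.array([[np.cos(a),-np.sin(a),0],[np.sin(a),np.cos(a),0],[0,0,1]])
    return g@M.T+np.array([p[0],p[1],0])
E
python3 - <<'E'
from h import *
im=cv2.imread('pics/w1.png');g=im.max(2);sub=np.zeros_like(g);sub[140:215,235:315]=1
m=((g<45)&(sub>0)).astype(np.uint8);n,l,st,c=cv2.connectedComponentsWithStats(m);print(st[1:],c[1:])
P=np.load('w1pose.npy')
for p in((.425,-.388),(.42,-.38)):
    print(projw(P,boxpts(.026,.030,.051,.176,p,69),'wrist').round(1).tolist())
from scipy.optimize import minimize
k=1+np.argmax(st[1:,4]);mk=(l==k)
def cost(v):
    h=cv2.convexHull((projw(P,boxpts(.026,.030,.05,.176,v[:2],v[2]*100),'wrist')*16).astype(np.int32))
    t=np.zeros(g.shape,np.uint8);cv2.fillConvexPoly(t,h,1,shift=4);t=t>0
    return -(t&mk).sum()/(t|mk).sum()
for y in(69,159):
    r=minimize(cost,[.425,-.385,y/100],method='Nelder-Mead',options=dict(initial_simplex=[[.425,-.385,y/100],[.435,-.385,y/100],[.425,-.375,y/100],[.425,-.385,y/100+.1]]));print(y,r.x,r.fun)
E
```

```text
[[258 165  31  35 779]
 [278 183   1   1   1]
 [290 187   1   2   2]] [[272.40051348 183.25417202]
 [278.         183.        ]
 [290.         187.5       ]]
[[262.7, 182.3], [256.3, 202.1], [262.5, 161.5], [255.9, 174.1], [280.8, 182.2], [280.8, 202.1], [280.8, 161.5], [280.8, 174.0]]
[[266.6, 177.1], [261.6, 195.2], [266.4, 156.2], [261.2, 166.9], [284.7, 177.0], [286.2, 195.1], [284.8, 156.2], [286.3, 166.9]]
69 [ 0.42598202 -0.38396427  0.82663935] -0.6879562043795621
159 [ 0.42577224 -0.38395204  1.62436609] -0.7237209302325581
```

Run:
```python
from h import *
print(to([.424,-.384,.145]))
```

```text
[  4.8  -9.6 218.6]
```

Run:
```python
from h import *
for i in range(3): s=state();print(s['time'],s['tool_pos'],s['joint_vel'].round(4).max());grab_frame('side')
```

```text
5.05 [ 0.43155916 -0.3763155   0.36355084] 0.0047
5.1 [ 0.43157318 -0.37624847  0.36349675] 0.0027
5.15 [ 0.43155148 -0.37624475  0.36335277] 0.0036
```

apply_moves:
  targets:
    - {"translation": [0.05, -0.1, 0.38], "twist": 0, "hand": 1}
    - {"translation": [0, 0, 0.4], "twist": 0, "hand": 1}
    - {"translation": [0, 0, 0.4], "twist": 0, "hand": 1}
    - {"translation": [0, 0, 0.4], "twist": 0, "hand": 1}
    - {"translation": [0, 0, 0.3], "twist": 0, "hand": 1}
    - {"translation": [0, 0, 0.3], "twist": 0, "hand": 1}
    - {"translation": [0, 0, 0], "twist": 0, "hand": 1}

```text
time: 5.9
tool_pos: [0.4208, -0.3814, 0.1391]
tool_rot: [-0.004, 0.182, 0.983, 0.003]
contact_force: [-0.6, -0.2, -0.7]
gripper_width: 0.996
grasp_force: 0.0
```

apply_moves:
  targets:
    - {"translation": [0, 0, 0], "twist": 0, "hand": 0.3}
    - {"translation": [0, 0, 0], "twist": 0, "hand": 0}
    - {"translation": [0, 0, 0], "twist": 0, "hand": 0}
    - {"translation": [0, 0, 0], "twist": 0, "hand": 0}
    - {"translation": [0, 0, 0], "twist": 0, "hand": 0}
    - {"translation": [0, 0, 0], "twist": 0, "hand": 0}
    - {"translation": [0, 0, 0], "twist": 0, "hand": 0}
    - {"translation": [0, 0, 0], "twist": 0, "hand": 0}

```text
time: 6.7
tool_pos: [0.4238, -0.3852, 0.1464]
tool_rot: [0.002, 0.182, 0.983, -0.001]
contact_force: [0.2, 0.2, 6.1]
gripper_width: 0.337
grasp_force: 60.1
```

apply_moves:
  targets:
    - {"translation": [0, 0, -0.2], "twist": 0, "hand": 0}
    - {"translation": [0, 0, -0.4], "twist": 0, "hand": 0}
    - {"translation": [0, 0, -0.4], "twist": 0, "hand": 0}
    - {"translation": [0, 0, -0.3], "twist": 0, "hand": 0}
    - {"translation": [0, 0, 0], "twist": 0, "hand": 0}
    - {"translation": [0, 0, 0], "twist": 0, "hand": 0}

```text
time: 7.3
tool_pos: [0.4228, -0.3843, 0.2741]
tool_rot: [0.0, 0.182, 0.983, -0.0]
contact_force: [0.4, 0.7, -1.3]
gripper_width: 0.336
grasp_force: 59.4
```

Run:
```python
from h import *
print(state()['time'],state()['tool_pos'],state()['gripper_width'],state()['grasp_force'])
P=np.load('w1pose.npy')
a=snap('side','side1.png');b=snap('top','top1.png')
f=lambda im,x,y,w,h,k:cv2.resize(im[y:y+h,x:x+w,::-1],None,fx=k,fy=k,interpolation=cv2.INTER_CUBIC)
cv2.imwrite('pics/c4.png',np.hstack([f(a,235,220,130,150,3),f(b,340,140,130,150,3)]))
for r in regions_of('top','label')[:1]:
    m=r['pixels'];print(r['score'],np.argwhere(m).mean(0)[::-1])
g=b.astype(int);w=(g.min(2)>150)
sub=np.zeros_like(w);sub[150:215,362:385]=1;sub[:, :366]=0
q=np.argwhere(w&sub)[:,::-1];print(len(q),q.min(0),q.max(0));rr=cv2.minAreaRect(q.astype(np.float32));print(rr,atz('top',rr[0],.0605))
```

```text
7.3 [ 0.42279131 -0.38429847  0.27406329] 0.3362595232714547 59.378342628479004
0.91 [373.10873147 183.29242175]
104 [366 173] [383 201]
((375.8099670410156, 187.32997131347656), (15.556349754333496, 29.839906692504883), 8.13010311126709) [ 0.60156062 -0.25093408  0.0605    ]
```

View pics/c4.png

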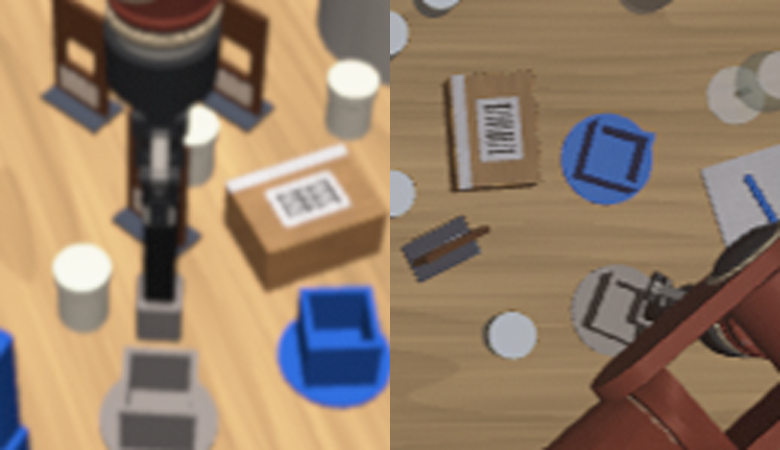

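Run:
```python
from h import *
print('label',atz('top',(376.7,183),.0605),atz('side',(338,286),.0605))
P=np.load('w1pose.npy')
def wray(px):
    K=np.array(get_calibration('wrist')['camera_matrix']);d=np.linalg.inv(K)@[px[0],px[1],1];r=np.hypot(*d[:2])
    d=np.array([d[0]/r*np.sin(r),-d[1]/r*np.sin(r),-np.cos(r)]);d=P[:3,:3]@d;return P[:3,3]+d*(.0605-P[2,3])/d[2]
print(wray((399,258)))
p=state()['tool_pos']
u=projw(np.array(get_calibration('side')['pose']),boxpts(.036,.036,.134,.179,p,69),'side');print(((u-[235,220])*3).round(0).tolist())
for l in([.616,-.255],): print(to([*l,state()['tool_pos'][2]]))
```

```text
label [ 0.61532209 -0.25397555  0.0605    ] [ 0.62176165 -0.25011762  0.0605    ]
[ 0.61951669 -0.24930222  0.0605    ]
[[175.0, 346.0], [177.0, 310.0], [129.0, 344.0], [129.0, 309.0], [176.0, 307.0], [177.0, 272.0], [130.0, 306.0], [130.0, 270.0]]
[-1.350e+02  1.894e+02 -1.000e-01]
```

apply_moves:
  targets:
    - {"translation": [-0.17, 0.24, 0], "twist": 0, "hand": 0}
    - {"translation": [-0.17, 0.24, 0], "twist": 0, "hand": 0}
    - {"translation": [-0.17, 0.24, 0], "twist": 0, "hand": 0}
    - {"translation": [-0.17, 0.24, 0], "twist": 0, "hand": 0}
    - {"translation": [-0.17, 0.24, 0], "twist": 0, "hand": 0}
    - {"translation": [-0.17, 0.24, 0], "twist": 0, "hand": 0}
    - {"translation": [-0.17, 0.24, 0], "twist": 0, "hand": 0}
    - {"translation": [-0.17, 0.24, 0], "twist": 0, "hand": 0}

```text
time: 8.25
tool_pos: [0.6188, -0.2526, 0.2713]
tool_rot: [-0.002, 0.182, 0.983, 0.001]
contact_force: [0.3, -1.0, -2.3]
gripper_width: 0.339
grasp_force: 59.4
```

apply_moves:
  targets:
    - {"translation": [0, 0, 0], "twist": 0, "hand": 0}
    - {"translation": [0, 0, 0], "twist": 0, "hand": 0}
    - {"translation": [0, 0, 0], "twist": 0, "hand": 0}

```text
time: 8.55
tool_pos: [0.6177, -0.2541, 0.2728]
tool_rot: [-0.001, 0.183, 0.983, 0.0]
contact_force: [-0.2, -0.5, -1.8]
gripper_width: 0.34
grasp_force: 59.5
```

Run:
```python
from h import *
print(state()['time'],state()['tool_pos'])
a=snap('side','side2.png');b=snap('wrist','w2.png')
np.save('w2pose.npy',get_calibration('wrist')['pose'])
f=lambda im,x,y,w,h,k:cv2.resize(im[y:y+h,x:x+w,::-1],None,fx=k,fy=k,interpolation=cv2.INTER_CUBIC)
cv2.imwrite('pics/c5.png',np.hstack([f(a,275,200,120,120,3.5),cv2.resize(b[:,70:,::-1],None,fx=.75,fy=.75)[:420] if 0 else f(b,140,150,420*280//420,270,420/270)[:420]]))
p=state()['tool_pos'];S=np.array(get_calibration('side')['pose'])
print(((projw(S,boxpts(.036,.036,.134,.179,p,69),'side')-[275,200])*3.5).round(0).tolist())
print(((projw(S,[[p[0],p[1],.0605],[.618,-.2525,.0605]],'side')-[275,200])*3.5).round(0).tolist())
```

```text
8.55 [ 0.61768268 -0.25414076  0.27276725]
[[252.0, 261.0], [257.0, 219.0], [203.0, 260.0], [207.0, 218.0], [248.0, 225.0], [253.0, 183.0], [200.0, 224.0], [205.0, 182.0]]
[[218.0, 306.0], [217.0, 304.0]]
```

View pics/c5.png

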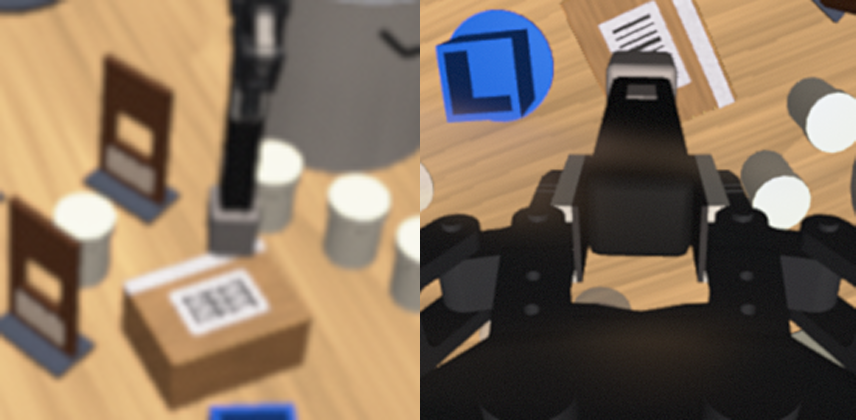

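apply_moves:
  targets:
    - {"translation": [0.03, 0, 0], "twist": 0, "hand": 0}
    - {"translation": [0, 0, 0], "twist": 0, "hand": 0}

```text
time: 8.85
tool_pos: [0.6152, -0.2531, 0.2743]
tool_rot: [0.0, 0.183, 0.983, -0.0]
contact_force: [-0.1, -1.1, -1.7]
gripper_width: 0.343
grasp_force: 59.5
```

Run:
```python
from h import *
p=np.array([.6177,-.2541]);P=np.load('w2pose.npy');k=420/270
f=lambda u:((u-[140,150])*k+[420,0]).round(0).tolist()
print('head',f(projw(P,boxpts(.036,.036,.134,.179,p,69),'wrist')))
print('handle',f(projw(P,boxpts(.026,.030,.179,.303,p,69),'wrist')))
# tilt 3 deg about tool y: nose moves 6.5mm along tool x
print('nose +6mm toolx',f(projw(P,boxpts(.036,.036,.134,.179,p+.006*np.array([-.933,.36]),69),'wrist')))
```

```text
head [[609.0, 106.0], [604.0, 130.0], [608.0, 46.0], [602.0, 61.0], [669.0, 106.0], [674.0, 130.0], [670.0, 46.0], [675.0, 61.0]]
handle [[613.0, 125.0], [593.0, 261.0], [612.0, 67.0], [588.0, 163.0], [664.0, 125.0], [685.0, 261.0], [665.0, 67.0], [689.0, 163.0]]
nose +6mm toolx [[609.0, 96.0], [603.0, 119.0], [608.0, 36.0], [602.0, 49.0], [669.0, 96.0], [674.0, 119.0], [670.0, 36.0], [675.0, 49.0]]
```

apply_moves:
  targets:
    - {"translation": [0, 0, 0], "twist": 0, "hand": 0}
    - {"translation": [0, 0, 0], "twist": 0, "hand": 0}
    - {"translation": [0, 0, 0], "twist": 0, "hand": 0}
    - {"translation": [0, 0, 0], "twist": 0, "hand": 0}
    - {"translation": [0, 0, 0], "twist": 0, "hand": 0}
    - {"translation": [0, 0, 0], "twist": 0, "hand": 0}
    - {"translation": [0, 0, 0], "twist": 0, "hand": 0}
    - {"translation": [0, 0, 0], "twist": 0, "hand": 0}

```text
time: 9.65
tool_pos: [0.6158, -0.2527, 0.2741]
tool_rot: [-0.0, 0.182, 0.983, -0.0]
contact_force: [-0.2, 0.1, -1.2]
gripper_width: 0.337
grasp_force: 59.5
```

apply_moves:
  targets:
    - {"translation": [0, 0, 0], "twist": 0, "hand": 0}
    - {"translation": [0, 0, 0], "twist": 0, "hand": 0}
    - {"translation": [0, 0, 0], "twist": 0, "hand": 0}
    - {"translation": [0, 0, 0], "twist": 0, "hand": 0}
    - {"translation": [0, 0, 0], "twist": 0, "hand": 0}
    - {"translation": [0, 0, 0], "twist": 0, "hand": 0}
    - {"translation": [0, 0, 0], "twist": 0, "hand": 0}
    - {"translation": [0, 0, 0], "twist": 0, "hand": 0}

```text
time: 10.45
tool_pos: [0.6158, -0.2527, 0.2741]
tool_rot: [0.0, 0.182, 0.983, 0.0]
contact_force: [-1.1, -0.7, -1.4]
gripper_width: 0.336
grasp_force: 59.5
```

apply_moves:
  targets:
    - {"translation": [0, 0, 0], "twist": 0, "hand": 0}
    - {"translation": [0, 0, 0], "twist": 0, "hand": 0}
    - {"translation": [0, 0, 0], "twist": 0, "hand": 0}
    - {"translation": [0, 0, 0], "twist": 0, "hand": 0}
    - {"translation": [0, 0, 0], "twist": 0, "hand": 0}
    - {"translation": [0, 0, 0], "twist": 0, "hand": 0}
    - {"translation": [0, 0, 0], "twist": 0, "hand": 0}
    - {"translation": [0, 0, 0], "twist": 0, "hand": 0}

```text
time: 11.25
tool_pos: [0.6158, -0.2527, 0.2741]
tool_rot: [0.0, 0.182, 0.983, -0.0]
contact_force: [0.8, -0.2, -0.8]
gripper_width: 0.339
grasp_force: 59.5
```

Run:
```python
from h import *
print(state()['time'],state()['tool_pos'])
a=snap('side')
for r in regions_of('side','label')[:1]: print(np.argwhere(r['pixels']).mean(0)[::-1],r['score'],r['pixels'].sum())
```

```text
11.25 [ 0.6158338  -0.25272863  0.27410517]
[300.0075188  266.22556391] 0.74 266
```

apply_moves:
  targets:
    - {"translation": [0.13, -0.24, 0], "twist": 0, "hand": 0}
    - {"translation": [0.17, -0.24, 0], "twist": 0, "hand": 0}
    - {"translation": [0.17, -0.24, 0], "twist": 0, "hand": 0}
    - {"translation": [0.17, -0.24, 0], "twist": 0, "hand": 0}
    - {"translation": [0.17, -0.24, 0], "twist": 0, "hand": 0}
    - {"translation": [0.17, -0.24, 0], "twist": 0, "hand": 0}
    - {"translation": [0.17, -0.24, 0], "twist": 0, "hand": 0}
    - {"translation": [0.17, -0.24, 0], "twist": 0, "hand": 0}

```text
time: 12.15
tool_pos: [0.4227, -0.3852, 0.2743]
tool_rot: [0.0, 0.182, 0.983, -0.0]
contact_force: [-0.1, 0.3, -1.3]
gripper_width: 0.339
grasp_force: 59.5
```

apply_moves:
  targets:
    - {"translation": [0, 0, 0], "twist": 0, "hand": 0}
    - {"translation": [0, 0, 0], "twist": 0, "hand": 0}
    - {"translation": [0, 0, 0], "twist": 0, "hand": 0}
    - {"translation": [0, 0, 0], "twist": 0, "hand": 0}

```text
time: 12.55
tool_pos: [0.4245, -0.3841, 0.2741]
tool_rot: [0.0, 0.182, 0.983, 0.0]
contact_force: [0.8, 0.2, -1.1]
gripper_width: 0.336
grasp_force: 59.6
```

Run:
```python
from h import *
print(state()['time'],state()['tool_pos'])
```

```text
12.55 [ 0.42450006 -0.3840504   0.27406495]
```

apply_moves:
  targets:
    - {"translation": [0, 0, 0.3], "twist": 0, "hand": 0}
    - {"translation": [0, 0, 0.3], "twist": 0, "hand": 0}
    - {"translation": [0, 0, 0.2], "twist": 0, "hand": 0}
    - {"translation": [0, 0, 0.2], "twist": 0, "hand": 0}
    - {"translation": [0, 0, 0.15], "twist": 0, "hand": 0}
    - {"translation": [0, 0, 0.1], "twist": 0, "hand": 0}
    - {"translation": [0, 0, 0.02], "twist": 0, "hand": 0}
    - {"translation": [0, 0, 0], "twist": 0, "hand": 0}

```text
time: 13.35
tool_pos: [0.4241, -0.3848, 0.1475]
tool_rot: [0.0, 0.182, 0.983, -0.0]
contact_force: [-0.6, 0.9, -2.1]
gripper_width: 0.342
grasp_force: 59.6
```

apply_moves:
  targets:
    - {"translation": [0, 0, 0.01], "twist": 0, "hand": 0}
    - {"translation": [0, 0, 0], "twist": 0, "hand": 0.5}
    - {"translation": [0, 0, 0], "twist": 0, "hand": 0.8}
    - {"translation": [0, 0, 0], "twist": 0, "hand": 1}
    - {"translation": [0, 0, 0], "twist": 0, "hand": 1}
    - {"translation": [0, 0, 0], "twist": 0, "hand": 1}
    - {"translation": [0, 0, 0], "twist": 0, "hand": 1}
    - {"translation": [0, 0, -0.2], "twist": 0, "hand": 1}

```text
time: 14.15
tool_pos: [0.4223, -0.3829, 0.1628]
tool_rot: [-0.003, 0.182, 0.983, 0.002]
contact_force: [0.6, 0.8, 0.2]
gripper_width: 1.004
grasp_force: 0.0
```

apply_moves:
  targets:
    - {"translation": [0, 0, -0.4], "twist": 0, "hand": 1}
    - {"translation": [0, 0, -0.4], "twist": 0, "hand": 1}
    - {"translation": [0, 0, -0.4], "twist": 0, "hand": 1}
    - {"translation": [0, 0, -0.4], "twist": 0, "hand": 1}
    - {"translation": [0, 0, -0.4], "twist": 0, "hand": 1}
    - {"translation": [0, 0.3, -0.3], "twist": 0, "hand": 1}
    - {"translation": [0, 0.4, 0], "twist": 0, "hand": 1}
    - {"translation": [0, 0.4, 0], "twist": 0, "hand": 1}

```text
time: 14.95
tool_pos: [0.4637, -0.2814, 0.398]
tool_rot: [0.002, 0.183, 0.983, -0.001]
contact_force: [0.5, 0.2, -0.8]
gripper_width: 1.0
grasp_force: 0.0
```

Run:
```python
from h import *
print(state()['time'],state()['tool_pos'])
a=snap('side','side3.png');b=snap('top','top3.png')
f=lambda im,x,y,w,h,k:cv2.resize(im[y:y+h,x:x+w,::-1],None,fx=k,fy=k,interpolation=cv2.INTER_CUBIC)
cv2.imwrite('pics/c6.png',np.hstack([f(a,225,200,160,185,2.5),f(b,270,125,160,185,2.5)]))
```

```text
14.95 [ 0.4637085  -0.2813929   0.39804806]
```

View pics/c6.png

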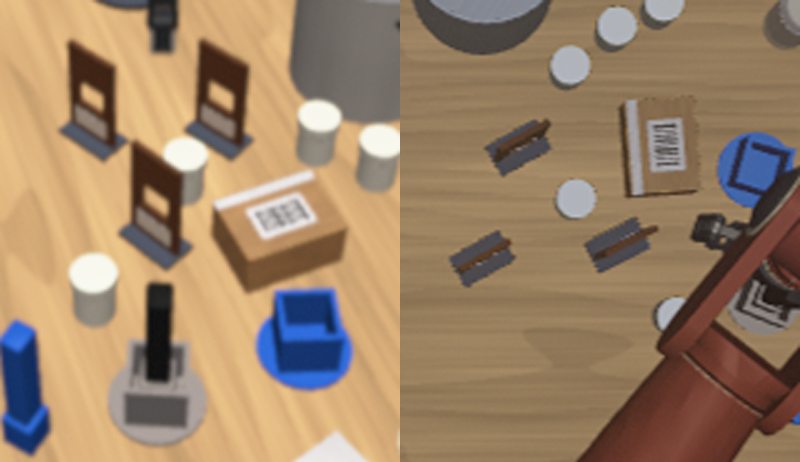

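```bash
cat >> h.py <<'E'
from scipy.optimize import minimize
from scipy.ndimage import binary_fill_holes
def render(cam,P,v,dz=0):
    t=np.zeros((420,560),np.uint8)
    for b in((.008,.070,0.004,.140),(.046,.076,0,.008)):
        g=boxpts(b[0],b[1],b[2]+dz,b[3]+dz,v[:2],v[2])
        h=cv2.convexHull(np.round(projw(P,g,cam)*16).astype(np.int32));cv2.fillConvexPoly(t,h,1,shift=4)
    return t>0
def fit(views,v0,dz=0):
    "views: list of (cam,pose,mask)"
    def cost(w):
        v=[w[0],w[1],w[2]*500];c=0
        for cam,P,m in views:
            r=render(cam,P,v,dz);c-=(r&m).sum()/(r|m).sum()
        return c
    w0=np.array([v0[0],v0[1],v0[2]/500]);best=None
    for d in(.015,.006):
        S=np.vstack([w0]+[w0+e for e in np.eye(3)*d*np.array([1,1,2])])
        r=minimize(cost,w0,method='Nelder-Mead',options=dict(initial_simplex=S,xatol=1e-4,fatol=1e-4));w0=r.x
    return r.x*[1,1,500],r.fun/len(views)
def masks(cam,names,minpx=60):
    out=[]
    for q in names:
        for r in regions_of(cam,q):
            m=binary_fill_holes(r['pixels'])
            if r['score']>.3 and m.sum()>minpx and not any((o[1]&m).sum()>.5*m.sum() for o in out): out.append((r['score'],m))
    return out
E
python3 - <<'E'
from h import *
print(state()['joint_pos'].round(2))
v0=[atz('top',p,.004) for p in((358,223.4),(303.2,228.6),(317.2,183.8))]
print(np.round(v0,3).tolist())
N=['marker0_mid','marker1_mid','marker2_mid']
im=snap('wrist','w4.png');PW=np.array(get_calibration('wrist')['pose']);W=masks('wrist',N);
grab_frame('top');PT=np.array(get_calibration('top')['pose']);T=masks('top',N)
grab_frame('side');PS=np.array(get_calibration('side')['pose']);S=masks('side',N)
for n,P,L in(('wrist',PW,W),('top',PT,T),('side',PS,S)):
    for s,m in L:
        c=np.argwhere(m).mean(0)[::-1]
        d=[np.hypot(*(projw(P,[[*v[:2],.06]],n)[0]-c)) for v in v0];k=int(np.argmin(d));
        print(n,round(s,2),c.round(0),m.sum(),k,round(min(d)),end=' ')
        if min(d)<25: x,f=fit([(n,P,m)],[*v0[k][:2],28]);print(x.round(4),round(f,2))
        else: print()
E
```

```text
[-0.68 -0.19  1.56  0.    1.77 -1.89]
[[0.49, -0.2, 0.004], [0.474, -0.022, 0.004], [0.62, -0.069, 0.004]]
wrist 0.55 [437. 123.] 2028 1 3 [ 4.77200e-01 -1.83000e-02  2.71285e+01] -0.92
wrist 0.73 [339. 167.] 1867 0 3 [ 0.493  -0.1953 27.3467] -0.97
wrist 0.98 [434. 217.] 2352 2 3 [ 0.6224 -0.0663 29.6875] -0.95
top 0.68 [302. 228.] 320 1 2 [ 4.7650e-01 -1.5800e-02  3.1578e+01] -0.88
top 0.87 [357. 222.] 353 0 3 [ 0.4936 -0.1946 26.837 ] -0.92
top 0.84 [317. 183.] 354 2 2 [ 0.6214 -0.0654 28.4641] -0.93
side 0.87 [262. 241.] 796 1 2 [ 4.79500e-01 -1.39000e-02  2.51925e+01] -0.92
side 0.66 [287. 283.] 905 0 2 [ 0.4962 -0.1913 22.093 ] -0.92
side 0.65 [269. 161.] 302 1 82 
side 0.8 [313. 240.] 831 2 2 [ 0.6264 -0.062  20.5185] -0.9
```

View pics/w4.png

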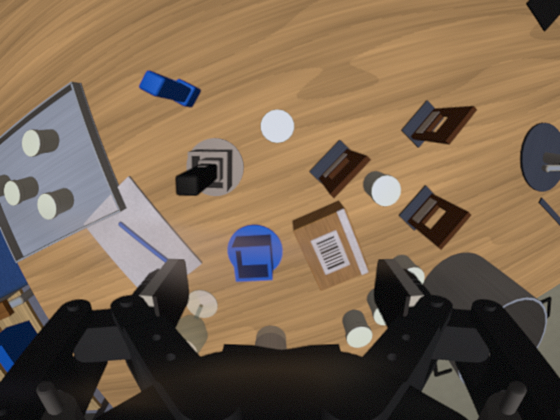

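Run:
```python
from h import *
b=cv2.imread('pics/top0.png');g=b.max(2)
m=np.zeros_like(g);m[155:190,185:222]=1;m=((g<60)&(m>0)).astype(np.uint8)
q=np.argwhere(m)[:,::-1].astype(np.float32);r=cv2.minAreaRect(q);print(len(q),r)
ax=atz('top',q.mean(0),.285);print('axis',ax)
for p in((211.3,228.8),(259,192.5),(239.1,136.7),(162.5,195.6)):
    w=atz('top',p,.158);d=w-ax;print(w.round(3),round(np.hypot(*d[:2]),3),np.degrees(np.arctan2(d[1],d[0])).round(1))
c=[atz('top',p,.234) for p in((184.3,233),(255.6,138.1),(186,87),(116.5,180))]
print(np.round(c,3).tolist())
print(to([.493,-.195,.30]),yaw())
```

```text
90 ((203.9399871826172, 172.5800018310547), (22.600000381469727, 5.400000095367432), 36.869895935058594)
axis [0.62143482 0.25841729 0.285     ]
[0.47  0.255 0.158] 0.151 -178.8
[0.578 0.114 0.158] 0.151 -106.9
[0.746 0.173 0.158] 0.151 -34.6
[0.57  0.4   0.158] 0.151 109.9
[[0.457, 0.32, 0.234], [0.726, 0.119, 0.234], [0.874, 0.318, 0.234], [0.608, 0.513, 0.234]]
[ 3.4 92.2 96. ] 68.9440088974987
```

apply_moves:
  targets:
    - {"translation": [0.03, 0.3, 0], "twist": 0, "hand": 1}
    - {"translation": [0, 0.3, 0.2], "twist": 0, "hand": 1}
    - {"translation": [0, 0.32, 0.2], "twist": 0, "hand": 1}
    - {"translation": [0, 0, 0.2], "twist": 1, "hand": 1}
    - {"translation": [0, 0, 0.2], "twist": 1, "hand": 1}
    - {"translation": [0, 0, 0.16], "twist": 1, "hand": 1}
    - {"translation": [0, 0, 0], "twist": 1, "hand": 1}
    - {"translation": [0, 0, 0], "twist": 1, "hand": 1}

```text
time: 16.45
tool_pos: [0.493, -0.1948, 0.299]
tool_rot: [-0.001, 0.422, 0.907, 0.0]
contact_force: [-0.2, 0.1, -0.1]
gripper_width: 1.002
grasp_force: 0.0
```

apply_moves:
  targets:
    - {"translation": [0, 0, 0], "twist": 1, "hand": 1}
    - {"translation": [0, 0, 0], "twist": 1, "hand": 1}
    - {"translation": [0, 0, 0], "twist": 0.33, "hand": 1}
    - {"translation": [0, 0, 0], "twist": 0, "hand": 1}
    - {"translation": [0, 0, 0], "twist": 0, "hand": 1}
    - {"translation": [0, 0, 0], "twist": 0, "hand": 1}

```text
time: 17.05
tool_pos: [0.4934, -0.195, 0.3001]
tool_rot: [0.0, 0.522, 0.853, 0.0]
contact_force: [0.9, -0.3, -0.0]
gripper_width: 0.999
grasp_force: 0.0
```

Run:
```python
from h import *
print(state()['time'],state()['tool_pos'],yaw(),state()['joint_pos'].round(2))
N=['marker0_mid','marker1_mid','marker2_mid']
v0=[(.493,-.195),(.477,-.017),(.622,-.066)]
for n in('wrist','top'):
    snap(n);P=np.array(get_calibration(n)['pose'])
    for s,m in masks(n,N):
        c=np.argwhere(m).mean(0)[::-1];d=[np.hypot(*(projw(P,[[*v,.06]],n)[0]-c)) for v in v0];k=int(np.argmin(d))
        if min(d)<60: x,f=fit([(n,P,m)],[*v0[k],28]);print(n,k,round(s,2),m.sum(),x.round(4),round(f,2))
print(to([.493,-.195,.126]))
```

```text
17.05 [ 0.49338711 -0.19502843  0.30011352] 27.011352546692606 [-0.52 -0.21  1.74  0.    1.61 -0.99]
wrist 1 0.58 3079 [ 0.5186 -0.0277 26.0747] -0.95
wrist 0 0.72 2137 [ 0.493  -0.1938 26.9148] -0.97
wrist 2 0.73 3658 [ 0.6235 -0.0652 30.75  ] -0.95
top 1 0.79 312 [ 0.5178 -0.0324 30.7315] -0.84
top 0 0.45 119 [ 0.4868 -0.172  26.3471] -0.31
[  0.2  -0.4 174.1]
```

apply_moves:
  targets:
    - {"translation": [0, 0, 0.35], "twist": 0, "hand": 1}
    - {"translation": [0, 0, 0.35], "twist": 0, "hand": 1}
    - {"translation": [0, 0, 0.35], "twist": 0, "hand": 1}
    - {"translation": [0, 0, 0.35], "twist": 0, "hand": 1}
    - {"translation": [0, 0, 0.34], "twist": 0, "hand": 1}
    - {"translation": [0, 0, 0], "twist": 0, "hand": 1}
    - {"translation": [0, 0, 0], "twist": 0, "hand": 0.4}
    - {"translation": [0, 0, 0], "twist": 0, "hand": 0.2}

```text
time: 18.25
tool_pos: [0.4949, -0.1958, 0.1288]
tool_rot: [0.002, 0.523, 0.853, 0.0]
contact_force: [0.5, -0.5, 1.1]
gripper_width: 0.691
grasp_force: 0.0
```

apply_moves:
  targets:
    - {"translation": [0, 0, 0], "twist": 0, "hand": 0}
    - {"translation": [0, 0, 0], "twist": 0, "hand": 0}
    - {"translation": [0, 0, 0], "twist": 0, "hand": 0}
    - {"translation": [0, 0, 0], "twist": 0, "hand": 0}
    - {"translation": [0, 0, 0], "twist": 0, "hand": 0}
    - {"translation": [0, 0, 0], "twist": 0, "hand": 0}

```text
time: 18.85
tool_pos: [0.4939, -0.1954, 0.1272]
tool_rot: [0.001, 0.523, 0.853, -0.0]
contact_force: [-0.0, -1.2, 5.8]
gripper_width: 0.064
grasp_force: 60.3
```

apply_moves:
  targets:
    - {"translation": [0, 0, -0.2], "twist": 0, "hand": 0}
    - {"translation": [0, 0, -0.3], "twist": -1, "hand": 0}
    - {"translation": [0, 0, -0.35], "twist": -1, "hand": 0}
    - {"translation": [0, 0, -0.35], "twist": -1, "hand": 0}
    - {"translation": [0, 0, -0.35], "twist": -1, "hand": 0}
    - {"translation": [0, 0, -0.35], "twist": -1, "hand": 0}
    - {"translation": [0, 0, -0.33], "twist": -1, "hand": 0}
    - {"translation": [0, 0, 0], "twist": -1, "hand": 0}

```text
time: 19.65
tool_pos: [0.4949, -0.1957, 0.3545]
tool_rot: [0.004, 0.196, 0.981, -0.001]
contact_force: [0.5, -1.0, -1.1]
gripper_width: 0.063
grasp_force: 59.5
```

apply_moves:
  targets:
    - {"translation": [0, 0, 0], "twist": -1, "hand": 0}
    - {"translation": [0.01, 0.38, 0], "twist": -0.08, "hand": 0}
    - {"translation": [0, 0.38, 0], "twist": 0, "hand": 0}
    - {"translation": [0, 0.38, 0], "twist": 0, "hand": 0}
    - {"translation": [0, 0.38, 0], "twist": 0, "hand": 0}
    - {"translation": [0, 0.38, 0], "twist": 0, "hand": 0}
    - {"translation": [0, 0.38, 0], "twist": 0, "hand": 0}
    - {"translation": [0, 0.38, 0], "twist": 0, "hand": 0}

```text
time: 20.45
tool_pos: [0.5691, 0.0616, 0.3475]
tool_rot: [-0.001, 0.145, 0.989, -0.0]
contact_force: [0.4, -0.6, -0.9]
gripper_width: 0.065
grasp_force: 59.4
```

Run:
```python
from h import *
print(state()['time'],state()['tool_pos'],yaw(),state()['joint_pos'].round(2),state()['gripper_width'])
grab_frame('side')
print(to([.564,.067,.212]))
```

```text
20.45 [0.56906153 0.06164828 0.34753459] 73.28904620844075 [-0.02 -0.11  1.57  0.    1.68 -1.3 ] 0.0648478001425887
[  5.3  -1.9 135.2]
```

apply_moves:
  targets:
    - {"translation": [0.05, 0, 0.35], "twist": 0, "hand": 0}
    - {"translation": [0, 0, 0.35], "twist": 0, "hand": 0}
    - {"translation": [0, 0, 0.35], "twist": 0, "hand": 0}
    - {"translation": [0, 0, 0.3], "twist": 0, "hand": 0}
    - {"translation": [0, 0, 0], "twist": 0, "hand": 0}
    - {"translation": [0, 0, 0], "twist": 0, "hand": 0}
    - {"translation": [0, 0, 0], "twist": 0, "hand": 0}

```text
time: 21.2
tool_pos: [0.5656, 0.0613, 0.2164]
tool_rot: [0.002, 0.145, 0.989, 0.0]
contact_force: [1.0, -0.5, -1.0]
gripper_width: 0.063
grasp_force: 59.4
```

Run:
```python
from h import *
print(state()['time'],state()['tool_pos'],yaw())
print(to([.587,.1435,.212]))
a=snap('side','side5.png');b=snap('top','top5.png')
f=lambda im,x,y,w,h,k:cv2.resize(im[y:y+h,x:x+w,::-1],None,fx=k,fy=k,interpolation=cv2.INTER_CUBIC)
cv2.imwrite('pics/c7.png',np.hstack([f(a,205,90,150,170,2.6),f(b,150,120,150,170,2.6)]))
```

```text
21.2 [0.56562419 0.06131158 0.21643191] 73.27564720331559
[ 3.2 84.9  4.5]
```

View pics/c7.png

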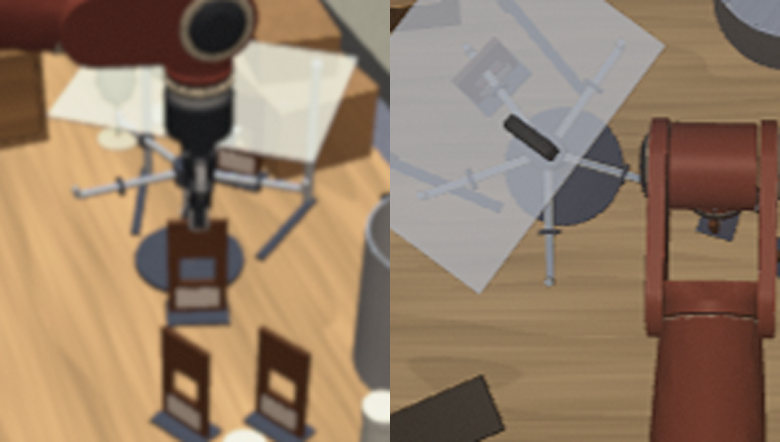

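apply_moves:
  targets:
    - {"translation": [0.03, 0, 0.04], "twist": 0, "hand": 0}
    - {"translation": [0, 0.15, 0], "twist": 0, "hand": 0}
    - {"translation": [0, 0.15, 0], "twist": 0, "hand": 0}
    - {"translation": [0, 0.15, 0], "twist": 0, "hand": 0}
    - {"translation": [0, 0, 0], "twist": 0, "hand": 0}

```text
time: 21.8
tool_pos: [0.575, 0.1078, 0.2101]
tool_rot: [0.0, 0.144, 0.99, 0.0]
contact_force: [1.1, -0.7, -1.5]
gripper_width: 0.064
grasp_force: 59.4
```

apply_moves:
  targets:
    - {"translation": [0, 0.15, 0], "twist": 0, "hand": 0}
    - {"translation": [0, 0.15, 0], "twist": 0, "hand": 0}
    - {"translation": [0, 0.1, 0], "twist": 0, "hand": 0}
    - {"translation": [0, 0, 0], "twist": 0, "hand": 0}
    - {"translation": [0, 0, 0], "twist": 0, "hand": 0}

```text
time: 22.3
tool_pos: [0.586, 0.1439, 0.21]
tool_rot: [-0.0, 0.145, 0.989, -0.0]
contact_force: [-0.3, -0.1, -1.4]
gripper_width: 0.066
grasp_force: 59.4
```

Run:
```python
from h import *
print(state()['time'],state()['tool_pos'],yaw(),state()['gripper_width'])
print(to([.587,.1435,.194]))
a=snap('side','side6.png');
f=lambda im,x,y,w,h,k:cv2.resize(im[y:y+h,x:x+w,::-1],None,fx=k,fy=k,interpolation=cv2.INTER_CUBIC)
cv2.imwrite('pics/c8.png',f(a,215,90,120,110,4))
```

```text
22.3 [0.58601176 0.14385686 0.20995794] 73.31439606494656 0.06639884364181674
[-1.1 -0.  16. ]
```

View pics/c8.png

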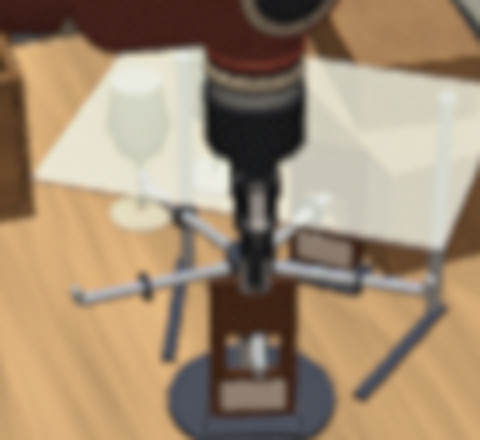

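apply_moves:
  targets:
    - {"translation": [0, 0, 0.08], "twist": 0, "hand": 0}
    - {"translation": [0, 0, 0.06], "twist": 0, "hand": 0}
    - {"translation": [0, 0, 0.02], "twist": 0, "hand": 0}
    - {"translation": [0, 0, 0.01], "twist": 0, "hand": 0}
    - {"translation": [0, 0, 0], "twist": 0, "hand": 0}

```text
time: 22.85
tool_pos: [0.5865, 0.1434, 0.194]
tool_rot: [0.001, 0.145, 0.989, -0.0]
contact_force: [-0.5, -0.3, 3.6]
gripper_width: 0.064
grasp_force: 60.0
```

apply_moves:
  targets:
    - {"translation": [0, 0, 0], "twist": 0, "hand": 0.15}
    - {"translation": [0, 0, 0], "twist": 0, "hand": 0.25}
    - {"translation": [0, 0, 0], "twist": 0, "hand": 0.35}
    - {"translation": [0, 0, 0], "twist": 0, "hand": 0.35}
    - {"translation": [0, 0, 0], "twist": 0, "hand": 0.35}
    - {"translation": [0, 0, 0], "twist": 0, "hand": 0.35}

```text
time: 23.45
tool_pos: [0.586, 0.1437, 0.193]
tool_rot: [-0.0, 0.145, 0.989, -0.0]
contact_force: [-1.2, -0.1, -0.5]
gripper_width: 0.349
grasp_force: 0.0
```

apply_moves:
  targets:
    - {"translation": [0, 0, -0.15], "twist": 0, "hand": 0.35}
    - {"translation": [0, 0, -0.25], "twist": 0, "hand": 0.35}
    - {"translation": [0, 0, -0.3], "twist": 0, "hand": 0.35}
    - {"translation": [0, 0, -0.4], "twist": 0, "hand": 0.35}
    - {"translation": [0, 0, -0.4], "twist": 0, "hand": 1}
    - {"translation": [0, 0, -0.2], "twist": 0, "hand": 1}
    - {"translation": [0, 0, 0], "twist": 0, "hand": 1}

```text
time: 24.15
tool_pos: [0.5875, 0.1439, 0.3697]
tool_rot: [0.005, 0.145, 0.989, 0.001]
contact_force: [-0.5, 0.5, 0.3]
gripper_width: 0.846
grasp_force: 0.0
```

Run:
```python
from h import *
s=state();print(s['time'],s['tool_pos'],yaw(),s['joint_pos'].round(2))
print(to([.6214,.2584,s['tool_pos'][2]]))
P0=np.load('w1pose.npy')
a=snap('side','side7.png');b=snap('wrist','w7.png');np.save('w7pose.npy',get_calibration('wrist')['pose'])
f=lambda im,x,y,w,h,k:cv2.resize(im[y:y+h,x:x+w,::-1],None,fx=k,fy=k,interpolation=cv2.INTER_CUBIC)
cv2.imwrite('pics/c9.png',np.hstack([f(a,215,80,120,140,3),f(b,0,0,560,420,1)[:,:440]]))
```

```text
24.15 [0.58750129 0.14391274 0.3697199 ] 73.28675170689583 [ 0.12 -0.05  1.47  0.    1.7  -1.16]
[  0.5 119.4   0.5]
```

View pics/c9.png

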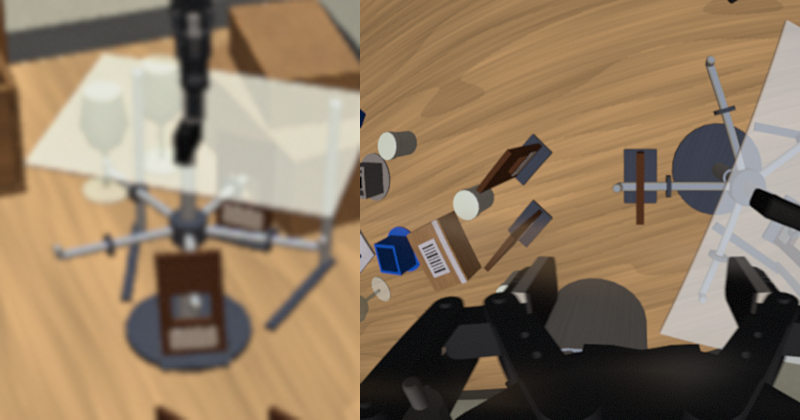

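apply_moves:
  targets:
    - {"translation": [0, 0.3, 0], "twist": 0, "hand": 1}
    - {"translation": [0, 0.3, 0], "twist": 0, "hand": 1}
    - {"translation": [0, 0.3, 0], "twist": 0, "hand": 1}
    - {"translation": [0, 0.29, 0], "twist": 0, "hand": 1}
    - {"translation": [0, 0, 0], "twist": 1, "hand": 1}
    - {"translation": [0, 0, 0], "twist": 1, "hand": 1}
    - {"translation": [0, 0, 0], "twist": 1, "hand": 1}
    - {"translation": [0, 0, 0], "twist": 1, "hand": 1}

```text
time: 25.05
tool_pos: [0.6195, 0.2576, 0.3599]
tool_rot: [-0.002, 0.341, 0.94, -0.001]
contact_force: [-0.2, 0.8, 0.5]
gripper_width: 0.998
grasp_force: 0.0
```

apply_moves:
  targets:
    - {"translation": [0, 0, 0], "twist": 1, "hand": 1}
    - {"translation": [0, 0, 0], "twist": 1, "hand": 1}
    - {"translation": [0, 0, 0], "twist": 1, "hand": 1}
    - {"translation": [0, 0, 0], "twist": 1, "hand": 1}
    - {"translation": [0, 0, 0], "twist": 1, "hand": 1}
    - {"translation": [0, 0, 0], "twist": 1, "hand": 1}
    - {"translation": [0, 0, 0], "twist": 1, "hand": 1}
    - {"translation": [0, 0, 0], "twist": 1, "hand": 1}

```text
time: 25.85
tool_pos: [0.6195, 0.2574, 0.3599]
tool_rot: [-0.001, 0.68, 0.733, -0.002]
contact_force: [0.4, -0.2, -0.5]
gripper_width: 1.001
grasp_force: 0.0
```

apply_moves:
  targets:
    - {"translation": [0, 0, 0], "twist": 1, "hand": 1}
    - {"translation": [0, 0, 0], "twist": 1, "hand": 1}
    - {"translation": [0, 0, 0], "twist": 1, "hand": 1}
    - {"translation": [0, 0, 0], "twist": 1, "hand": 1}
    - {"translation": [0, 0, 0], "twist": 1, "hand": 1}
    - {"translation": [0, 0, 0], "twist": 1, "hand": 1}
    - {"translation": [0, 0, 0], "twist": 1, "hand": 1}
    - {"translation": [0, 0, 0], "twist": 0.2, "hand": 1}

```text
time: 26.65
tool_pos: [0.6195, 0.2575, 0.3602]
tool_rot: [-0.0, 0.894, 0.448, -0.002]
contact_force: [0.7, 0.5, 0.3]
gripper_width: 1.001
grasp_force: 0.0
```

Run:
```python
from h import *
im=snap('wrist','w8.png');P=np.array(get_calibration('wrist')['pose']);np.save('w8pose.npy',P)
s=state();print(s['time'],s['tool_pos'],yaw(),s['joint_pos'].round(2))
print(to([.6214,.2584,.275]))
t=np.zeros((420,560),np.uint8)
h=cv2.convexHull(np.round(projw(P,boxpts(.060,.018,.247,.289,(.6214,.2584),53.1),'wrist')*1).astype(np.int32));print(h[:,0].tolist())
g=im.max(2);x0,y0=h[:,0].min(0)-25;x1,y1=h[:,0].max(0)+25
m=np.zeros_like(g);m[y0:y1,x0:x1]=1;m=((g<40)&(m>0)).astype(np.uint8)
n,l,st,c=cv2.connectedComponentsWithStats(m);print([x.tolist() for x in st[1:] if x[4]>30]);
t=cv2.fillConvexPoly(t,h,1);print(t.sum())
mk=None
for i in range(1,n):
    if (t[l==i]).sum()>.3*t.sum(): mk=l==i
def cost(v):
    h=cv2.convexHull(np.round(projw(P,boxpts(.060,.018,.247,.289,v[:2],v[2]*500),'wrist')*16).astype(np.int32));t=np.zeros((420,560),np.uint8);cv2.fillConvexPoly(t,h,1,shift=4);t=t>0;return -(t&mk).sum()/(t|mk).sum()
if mk is not None:
    w0=np.array([.6214,.2584,53.1/500]);r=minimize(cost,w0,method='Nelder-Mead',options=dict(initial_simplex=np.vstack([w0]+[w0+e for e in np.diag([.006,.006,.02])])));print(r.x*[1,1,500],r.fun,cost(w0))
```

```text
26.7 [0.61965723 0.25748061 0.36057617] -36.72527651495544 [0.28 0.12 1.32 0.   1.71 0.92]
[ 2.   1.  85.6]
[[296, 177], [295, 258], [270, 258], [270, 177], [271, 169], [294, 169]]
[[271, 164, 24, 77, 1615], [289, 266, 32, 17, 284]]
2377
[ 0.6249861   0.26212509 53.6141704 ] -0.6916488222698073 -0.6264862648626486
```

Run:
```python
from h import *
g=cv2.imread('pics/w8.png').max(2)
print(g[150:275:3,283].tolist());print(g[200,255:312:2].tolist());print(g[235,255:312:2].tolist());print(g[172,255:312:2].tolist())
```

```text
[145, 145, 147, 143, 138, 5, 7, 15, 26, 32, 32, 28, 28, 29, 29, 27, 26, 27, 27, 27, 28, 29, 25, 25, 25, 28, 23, 33, 37, 44, 51, 59, 63, 91, 146, 142, 145, 151, 148, 154, 148, 136]
[170, 169, 167, 159, 149, 147, 148, 130, 34, 20, 27, 27, 27, 27, 31, 30, 27, 30, 19, 12, 110, 149, 147, 147, 146, 146, 146, 145, 147]
[161, 162, 161, 162, 164, 162, 163, 163, 71, 41, 44, 42, 42, 40, 39, 38, 36, 34, 33, 25, 128, 166, 157, 164, 167, 164, 154, 152, 142]
[145, 145, 146, 146, 149, 145, 147, 134, 38, 15, 17, 19, 21, 21, 20, 22, 18, 22, 20, 23, 123, 148, 143, 143, 146, 146, 145, 145, 146]
```

apply_moves:
  targets:
    - {"translation": [0.04, 0.01, 0.2], "twist": 0, "hand": 1}
    - {"translation": [0, 0, 0.3], "twist": 0, "hand": 1}
    - {"translation": [0, 0, 0.25], "twist": 0, "hand": 1}
    - {"translation": [0, 0, 0.1], "twist": 0, "hand": 0.7}
    - {"translation": [0, 0, 0], "twist": 0, "hand": 0.4}
    - {"translation": [0, 0, 0], "twist": 0, "hand": 0.3}
    - {"translation": [0, 0, 0], "twist": 0, "hand": 0.25}
    - {"translation": [0, 0, 0], "twist": 0, "hand": 0.25}

```text
time: 27.5
tool_pos: [0.6242, 0.2605, 0.2802]
tool_rot: [0.0, 0.894, 0.448, 0.002]
contact_force: [0.3, 0.1, -0.2]
gripper_width: 0.254
grasp_force: 0.0
```

apply_moves:
  targets:
    - {"translation": [0, 0, 0], "twist": 0, "hand": 0.2}
    - {"translation": [0, 0, 0], "twist": 0, "hand": 0.1}
    - {"translation": [0, 0, 0], "twist": 0, "hand": 0}
    - {"translation": [0, 0, 0], "twist": 0, "hand": 0}
    - {"translation": [0, 0, 0], "twist": 0, "hand": 0}

```text
time: 28.0
tool_pos: [0.6234, 0.2611, 0.2803]
tool_rot: [-0.0, 0.894, 0.449, 0.001]
contact_force: [-4.2, 2.1, 6.4]
gripper_width: 0.171
grasp_force: 58.6
```

apply_moves:
  targets:
    - {"translation": [0, 0, 0], "twist": -0.2, "hand": 0}
    - {"translation": [0, 0, 0], "twist": -0.4, "hand": 0}
    - {"translation": [0, 0, 0], "twist": -0.5, "hand": 0}
    - {"translation": [0, 0, 0], "twist": -0.5, "hand": 0}
    - {"translation": [0, 0, 0], "twist": -0.5, "hand": 0}
    - {"translation": [0, 0, 0], "twist": -0.5, "hand": 0}
    - {"translation": [0, 0, 0], "twist": -0.5, "hand": 0}
    - {"translation": [0, 0, 0], "twist": -0.5, "hand": 0}

```text
time: 28.8
tool_pos: [0.6237, 0.2609, 0.2803]
tool_rot: [0.0, 0.798, 0.602, 0.001]
contact_force: [-3.3, 1.0, 6.2]
gripper_width: 0.167
grasp_force: 58.6
```

apply_moves:
  targets:
    - {"translation": [0, 0, 0], "twist": -0.5, "hand": 0}
    - {"translation": [0, 0, 0], "twist": -0.5, "hand": 0}
    - {"translation": [0, 0, 0], "twist": -0.5, "hand": 0}
    - {"translation": [0, 0, 0], "twist": -0.5, "hand": 0}
    - {"translation": [0, 0, 0], "twist": -0.5, "hand": 0}
    - {"translation": [0, 0, 0], "twist": -0.5, "hand": 0}
    - {"translation": [0, 0, 0], "twist": -0.5, "hand": 0}
    - {"translation": [0, 0, 0], "twist": -0.5, "hand": 0}

```text
time: 29.6
tool_pos: [0.6242, 0.2608, 0.2803]
tool_rot: [0.001, 0.663, 0.749, 0.002]
contact_force: [-1.3, 1.4, 5.3]
gripper_width: 0.169
grasp_force: 58.6
```

apply_moves:
  targets:
    - {"translation": [0, 0, 0], "twist": -0.5, "hand": 0}
    - {"translation": [0, 0, 0], "twist": -0.5, "hand": 0}
    - {"translation": [0, 0, 0], "twist": -0.5, "hand": 0}
    - {"translation": [0, 0, 0], "twist": -0.5, "hand": 0}
    - {"translation": [0, 0, 0], "twist": -0.5, "hand": 0}
    - {"translation": [0, 0, 0], "twist": -0.5, "hand": 0}
    - {"translation": [0, 0, 0], "twist": -0.5, "hand": 0}
    - {"translation": [0, 0, 0], "twist": -0.5, "hand": 0}

```text
time: 30.4
tool_pos: [0.6246, 0.261, 0.2803]
tool_rot: [0.001, 0.501, 0.865, 0.002]
contact_force: [0.8, 2.4, 4.3]
gripper_width: 0.17
grasp_force: 58.6
```

apply_moves:
  targets:
    - {"translation": [0, 0, 0], "twist": -0.5, "hand": 0}
    - {"translation": [0, 0, 0], "twist": -0.5, "hand": 0}
    - {"translation": [0, 0, 0], "twist": -0.5, "hand": 0}
    - {"translation": [0, 0, 0], "twist": -0.5, "hand": 0}
    - {"translation": [0, 0, 0], "twist": -0.5, "hand": 0}
    - {"translation": [0, 0, 0], "twist": -0.5, "hand": 0}
    - {"translation": [0, 0, 0], "twist": -0.5, "hand": 0}
    - {"translation": [0, 0, 0], "twist": -0.3, "hand": 0}

```text
time: 31.2
tool_pos: [0.6249, 0.2612, 0.2803]
tool_rot: [0.002, 0.329, 0.944, 0.002]
contact_force: [3.0, 4.7, 5.1]
gripper_width: 0.163
grasp_force: 58.8
```

apply_moves:
  targets:
    - {"translation": [0, 0, 0], "twist": 0, "hand": 0}
    - {"translation": [0, 0, 0], "twist": 0, "hand": 0}
    - {"translation": [0, 0, 0], "twist": 0, "hand": 0}
    - {"translation": [0, 0, 0], "twist": 0, "hand": 0.3}
    - {"translation": [0, 0, 0], "twist": 0, "hand": 0.5}
    - {"translation": [0, 0, 0], "twist": 0, "hand": 0.5}
    - {"translation": [0, 0, 0], "twist": 0, "hand": 0.5}

```text
time: 31.9
tool_pos: [0.6231, 0.2599, 0.2772]
tool_rot: [-0.001, 0.33, 0.944, -0.001]
contact_force: [-0.6, -0.0, -0.5]
gripper_width: 0.498
grasp_force: 0.0
```

Run:
```python
from h import *
s=state();print(s['time'],s['tool_pos'],yaw(),s['gripper_width'],s['joint_pos'].round(2))
```

```text
31.9 [0.62313171 0.25986692 0.27715717] 51.49405344223017 0.49817354074148074 [ 0.29  0.15  1.43 -0.    1.57 -0.61]
```

apply_moves:
  targets:
    - {"translation": [0, 0, -0.3], "twist": 0, "hand": 0.7}
    - {"translation": [0, 0, -0.4], "twist": 0, "hand": 1}
    - {"translation": [0, 0, -0.2], "twist": 0, "hand": 1}
    - {"translation": [-0.12, -0.36, 0], "twist": 0, "hand": 1}
    - {"translation": [-0.12, -0.36, 0], "twist": 0, "hand": 1}
    - {"translation": [-0.12, -0.36, 0], "twist": 0, "hand": 1}
    - {"translation": [-0.12, -0.36, 0], "twist": 0, "hand": 1}
    - {"translation": [-0.12, -0.36, 0], "twist": 0, "hand": 1}

```text
time: 32.7
tool_pos: [0.5575, 0.0806, 0.3678]
tool_rot: [-0.0, 0.33, 0.944, -0.0]
contact_force: [0.7, -0.4, 1.5]
gripper_width: 0.999
grasp_force: 0.0
```

apply_moves:
  targets:
    - {"translation": [-0.12, -0.36, 0], "twist": 0, "hand": 1}
    - {"translation": [-0.12, -0.36, 0], "twist": 0, "hand": 1}
    - {"translation": [-0.13, -0.36, 0], "twist": 0, "hand": 1}
    - {"translation": [0, 0, 0.2], "twist": 1, "hand": 1}
    - {"translation": [0, 0, 0.2], "twist": 1, "hand": 1}
    - {"translation": [0, 0, 0.2], "twist": 1, "hand": 1}
    - {"translation": [0, 0, 0], "twist": 1, "hand": 1}
    - {"translation": [0, 0, 0], "twist": 0.3, "hand": 1}

```text
time: 33.5
tool_pos: [0.5194, -0.0257, 0.3066]
tool_rot: [-0.001, 0.525, 0.851, -0.001]
contact_force: [0.4, -0.6, -0.1]
gripper_width: 1.002
grasp_force: 0.0
```

apply_moves:
  targets:
    - {"translation": [0, 0, 0], "twist": 0, "hand": 1}
    - {"translation": [0, 0, 0], "twist": 0, "hand": 1}

```text
time: 33.7
tool_pos: [0.52, -0.0256, 0.3081]
tool_rot: [-0.0, 0.523, 0.852, -0.0]
contact_force: [0.5, 0.0, -0.2]
gripper_width: 1.002
grasp_force: 0.0
```

```bash
cat >> h.py <<'E'
def look(v0,cams=('wrist','top')):
    N=['marker0_mid','marker1_mid','marker2_mid']
    for n in cams:
        snap(n);P=np.array(get_calibration(n)['pose'])
        for s,m in masks(n,N):
            c=np.argwhere(m).mean(0)[::-1];d=[np.hypot(*(projw(P,[[*v,.06]],n)[0]-c)) for v in v0];k=int(np.argmin(d))
            if min(d)<60: x,f=fit([(n,P,m)],[*v0[k],28]);print(n,k,round(s,2),m.sum(),x.round(4),round(f,2))
E
python3 - <<'E'
from h import *
s=state();print(s['time'],s['tool_pos'],yaw(),s['joint_pos'].round(2))
look([(.518,-.029),(.622,-.066)],('wrist','top','side'))
b=snap('top','top8.png')
# branch directions: intensity along circle r=.145 (z=.150) sampled
K=get_calibration('top');P=np.array(K['pose']);ax=(.6225,.2595)
for y in range(-180,-60,3):
    pts=[[ax[0]+r*np.cos(np.radians(y)),ax[1]+r*np.sin(np.radians(y)),.155] for r in np.linspace(.105,.148,12)]
    u=projw(P,pts,'top').astype(np.float32);v=cv2.remap(b,u[:,0].reshape(1,-1),u[:,1].reshape(1,-1),cv2.INTER_LINEAR)[0]
    print(y,int(v[:,2].mean()),int((v[:,0].astype(int)-v[:,2]).mean()),end=' | ')
E
```

```text
33.7 [ 0.52004193 -0.02560216  0.30807226] 26.90644711788935 [-0.19 -0.23  1.74 -0.    1.63 -0.66]
wrist 0 0.74 1896 [ 0.5181 -0.0294 26.3883] -0.92
wrist 1 0.76 2526 [ 0.6237 -0.0662 28.4132] -0.96
top 0 0.62 124 [ 5.12800e-01 -1.84000e-02  3.15107e+01] -0.34
top 1 0.61 103 [ 0.6277 -0.0783 28.8872] -0.27
side 0 0.84 812 [ 0.5195 -0.0293 25.353 ] -0.92
side 1 0.9 885 [ 0.6232 -0.0648 25.8386] -0.95
-180 92 54 | -177 91 55 | -174 92 55 | -171 91 55 | -168 92 56 | -165 102 40 | -162 140 -9 | -159 91 51 | -156 93 57 | -153 93 56 | -150 93 57 | -147 93 57 | -144 94 57 | -141 95 58 | -138 95 57 | -135 95 57 | -132 94 57 | -129 94 57 | -126 95 57 | -123 92 56 | -120 92 56 | -117 92 56 | -114 92 56 | -111 91 55 | -108 90 56 | -105 91 55 | -102 90 55 | -99 89 55 | -96 88 54 | -93 95 42 | -90 146 -14 | -87 87 55 | -84 91 54 | -81 88 53 | -78 88 53 | -75 87 52 | -72 90 53 | -69 90 52 | -66 89 52 | -63 90 52 |
```

apply_moves:
  targets:
    - {"translation": [-0.02, -0.03, 0.35], "twist": 0, "hand": 1}
    - {"translation": [0, 0, 0.37], "twist": 0, "hand": 1}
    - {"translation": [0, 0, 0.37], "twist": 0, "hand": 1}
    - {"translation": [0, 0, 0.37], "twist": 0, "hand": 1}
    - {"translation": [0, 0, 0.36], "twist": 0, "hand": 1}
    - {"translation": [0, 0, 0], "twist": 0, "hand": 1}
    - {"translation": [0, 0, 0], "twist": 0, "hand": 0.4}
    - {"translation": [0, 0, 0], "twist": 0, "hand": 0.2}

```text
time: 35.15
tool_pos: [0.5201, -0.029, 0.1289]
tool_rot: [0.002, 0.523, 0.852, 0.001]
contact_force: [0.8, -0.0, -0.1]
gripper_width: 0.689
grasp_force: 0.0
```

apply_moves:
  targets:
    - {"translation": [0, 0, 0], "twist": 0, "hand": 0}
    - {"translation": [0, 0, 0], "twist": 0, "hand": 0}
    - {"translation": [0, 0, 0], "twist": 0, "hand": 0}
    - {"translation": [0, 0, 0], "twist": 0, "hand": 0}
    - {"translation": [0, 0, 0], "twist": 0, "hand": 0}
    - {"translation": [0, 0, 0], "twist": 0, "hand": 0}

```text
time: 35.75
tool_pos: [0.5189, -0.0287, 0.1272]
tool_rot: [0.001, 0.523, 0.852, 0.0]
contact_force: [-1.0, -0.1, 5.6]
gripper_width: 0.067
grasp_force: 60.1
```

apply_moves:
  targets:
    - {"translation": [0, 0, -0.2], "twist": 0, "hand": 0}
    - {"translation": [0, 0, -0.35], "twist": 0.8, "hand": 0}
    - {"translation": [0, 0, -0.4], "twist": 0.82, "hand": 0}
    - {"translation": [0, 0, -0.4], "twist": 0, "hand": 0}
    - {"translation": [0, 0, -0.4], "twist": 0, "hand": 0}
    - {"translation": [0, 0, -0.4], "twist": 0, "hand": 0}
    - {"translation": [0.3, -0.02, 0], "twist": 0, "hand": 0}
    - {"translation": [0.3, -0.02, 0], "twist": 0, "hand": 0}

```text
time: 36.55
tool_pos: [0.4966, 0.0275, 0.3421]
tool_rot: [0.001, 0.591, 0.806, 0.001]
contact_force: [-0.5, 0.2, -2.6]
gripper_width: 0.064
grasp_force: 59.2
```

apply_moves:
  targets:
    - {"translation": [0.3, -0.02, 0], "twist": 0, "hand": 0}
    - {"translation": [0.3, -0.02, 0], "twist": 0, "hand": 0}
    - {"translation": [0.3, -0.02, 0], "twist": 0, "hand": 0}
    - {"translation": [0.3, -0.02, 0], "twist": 0, "hand": 0}
    - {"translation": [0.3, 0, 0], "twist": 0, "hand": 0}
    - {"translation": [0.34, 0, 0], "twist": 0, "hand": 0}
    - {"translation": [0, 0, 0], "twist": 0, "hand": 0}
    - {"translation": [0, 0, 0], "twist": 0, "hand": 0}

```text
time: 37.35
tool_pos: [0.4328, 0.2006, 0.34]
tool_rot: [-0.0, 0.59, 0.807, -0.001]
contact_force: [0.6, -1.3, -2.3]
gripper_width: 0.066
grasp_force: 59.2
```

Run:
```python
from h import *
s=state();print(s['time'],s['tool_pos'],yaw(),s['joint_pos'].round(2),s['gripper_width'])
a=np.radians(-162.4);u=np.array([np.cos(a),np.sin(a)]);A=np.array([.6237,.2603])
print(to([*(A+.2*u),.213]))
```

```text
37.35 [0.43275243 0.20055933 0.34003771] 17.678611592708943 [ 0.28 -0.35  1.78 -0.    1.71 -0.03] 0.06648889265338999
[ -0.7   0.3 127. ]
```

apply_moves:
  targets:
    - {"translation": [0, 0, 0.3], "twist": 0, "hand": 0}
    - {"translation": [0, 0, 0.35], "twist": 0, "hand": 0}
    - {"translation": [0, 0, 0.35], "twist": 0, "hand": 0}
    - {"translation": [0, 0, 0.27], "twist": 0, "hand": 0}
    - {"translation": [0, 0, 0], "twist": 0, "hand": 0}
    - {"translation": [0, 0, 0], "twist": 0, "hand": 0}
    - {"translation": [0, 0, 0], "twist": 0, "hand": 0}

```text
time: 38.05
tool_pos: [0.4345, 0.2002, 0.2164]
tool_rot: [0.001, 0.591, 0.807, 0.001]
contact_force: [-0.5, 0.1, -1.7]
gripper_width: 0.064
grasp_force: 59.2
```

Run:
```python
from h import *
s=state();print(s['time'],s['tool_pos'],yaw())
a=np.radians(-162.4);u=np.array([np.cos(a),np.sin(a)]);A=np.array([.6237,.2603])
print(to([*(A+.12*u),.212]))
print('fit held from side/top, expect',s['tool_pos'][:2],yaw(),'dz',s['tool_pos'][2]-.127)
for n in('side','top'):
    snap(n);P=np.array(get_calibration(n)['pose'])
    for sc,m in masks(n,['marker0_mid','marker1_mid','marker2_mid']):
        c=np.argwhere(m).mean(0)[::-1]
        if np.hypot(*(projw(P,[[*s['tool_pos'][:2],.15]],n)[0]-c))<25: x,f=fit([(n,P,m)],[*s['tool_pos'][:2],17.6],s['tool_pos'][2]-.127);print(n,x.round(4),round(f,2),m.sum())
```

```text
38.05 [0.4345439  0.20016752 0.21641073] 17.54284899622011
[ 0.2 78.5  4.7]
fit held from side/top, expect [0.4345439  0.20016752] 17.54284899622011 dz 0.08941072766394492
side [ 0.4363  0.202  21.1602] -0.87 653
```

Held marker as expected; thread it on.

apply_moves:
  targets:
    - {"translation": [0, 0, 0.04], "twist": 0, "hand": 0}
    - {"translation": [0, 0.15, 0], "twist": 0, "hand": 0}
    - {"translation": [0, 0.15, 0], "twist": 0, "hand": 0}
    - {"translation": [0, 0.1, 0], "twist": 0, "hand": 0}
    - {"translation": [0, 0, 0], "twist": 0, "hand": 0}

```text
time: 38.95
tool_pos: [0.4719, 0.2125, 0.2098]
tool_rot: [-0.0, 0.591, 0.807, -0.0]
contact_force: [0.8, -0.4, -1.3]
gripper_width: 0.068
grasp_force: 59.2
```

apply_moves:
  targets:
    - {"translation": [0, 0.15, 0], "twist": 0, "hand": 0}
    - {"translation": [0, 0.15, 0], "twist": 0, "hand": 0}
    - {"translation": [0, 0.09, 0], "twist": 0, "hand": 0}
    - {"translation": [0, 0, 0], "twist": 0, "hand": 0}
    - {"translation": [0, 0, 0], "twist": 0, "hand": 0}

```text
time: 39.45
tool_pos: [0.5079, 0.224, 0.2098]
tool_rot: [-0.0, 0.591, 0.807, -0.001]
contact_force: [-0.9, -0.3, -1.5]
gripper_width: 0.068
grasp_force: 59.2
```

Run:
```python
from h import *
s=state();print(s['time'],s['tool_pos'],yaw(),s['gripper_width'])
b=snap('side','s9.png')
# tip seen through / beyond the plate? brightness along the rod line in the side view
P=np.array(get_calibration('side')['pose'])
a=np.radians(-162.4);u=np.array([np.cos(a),np.sin(a)]);A=np.array([.6237,.2603])+[.004,.003]
for r in np.arange(.09,.165,.005):
    q=projw(P,[[*(A+r*u),.153]],'side')[0].round().astype(int);print(round(r,3),q.tolist(),b[q[1],q[0]].tolist(),end=' ')
```

```text
39.45 [0.50792455 0.22403689 0.20981756] 17.59463309779672 0.06768344049082226
0.09 [256, 164] [107, 112, 113] 0.095 [254, 165] [74, 63, 58] 0.1 [253, 166] [69, 50, 39] 0.105 [252, 166] [58, 35, 23] 0.11 [251, 167] [57, 35, 25] 0.115 [249, 167] [116, 117, 117] 0.12 [248, 168] [153, 156, 156] 0.125 [247, 168] [161, 166, 170] 0.13 [246, 169] [159, 160, 161] 0.135 [244, 169] [154, 154, 161] 0.14 [243, 170] [158, 158, 162] 0.145 [242, 171] [142, 138, 137] 0.15 [240, 171] [120, 111, 103] 0.155 [239, 172] [166, 137, 104] 0.16 [238, 172] [197, 159, 113] 0.165 [236, 173] [206, 165, 115]
```

apply_moves:
  targets:
    - {"translation": [0, 0, 0.08], "twist": 0, "hand": 0}
    - {"translation": [0, 0, 0.06], "twist": 0, "hand": 0}
    - {"translation": [0, 0, 0.02], "twist": 0, "hand": 0}
    - {"translation": [0, 0, 0.01], "twist": 0, "hand": 0}
    - {"translation": [0, 0, 0], "twist": 0, "hand": 0}

```text
time: 40.0
tool_pos: [0.5087, 0.2243, 0.194]
tool_rot: [0.0, 0.591, 0.807, 0.0]
contact_force: [-2.1, -0.1, 3.3]
gripper_width: 0.065
grasp_force: 59.9
```

apply_moves:
  targets:
    - {"translation": [0, 0, 0], "twist": 0, "hand": 0.15}
    - {"translation": [0, 0, 0], "twist": 0, "hand": 0.25}
    - {"translation": [0, 0, 0], "twist": 0, "hand": 0.35}
    - {"translation": [0, 0, 0], "twist": 0, "hand": 0.35}
    - {"translation": [0, 0, 0], "twist": 0, "hand": 0.35}
    - {"translation": [0, 0, 0], "twist": 0, "hand": 0.35}

```text
time: 40.6
tool_pos: [0.5085, 0.2242, 0.193]
tool_rot: [-0.0, 0.591, 0.807, -0.0]
contact_force: [0.4, -0.8, 0.6]
gripper_width: 0.352
grasp_force: 0.0
```

apply_moves:
  targets:
    - {"translation": [0, 0, -0.15], "twist": 0, "hand": 0.35}
    - {"translation": [0, 0, -0.25], "twist": 0, "hand": 0.35}
    - {"translation": [0, 0, -0.3], "twist": 0, "hand": 0.35}
    - {"translation": [0, 0, -0.4], "twist": 0, "hand": 0.35}
    - {"translation": [0, 0, -0.4], "twist": 0, "hand": 1}
    - {"translation": [0, 0, -0.2], "twist": 0, "hand": 1}
    - {"translation": [0, 0, 0], "twist": 0, "hand": 1}

```text
time: 41.3
tool_pos: [0.5099, 0.2246, 0.3695]
tool_rot: [0.003, 0.591, 0.807, 0.004]
contact_force: [0.5, -0.1, 0.0]
gripper_width: 0.851
grasp_force: 0.0
```

apply_moves:
  targets:
    - {"translation": [-0.39, 0.03, 0], "twist": 0, "hand": 1}
    - {"translation": [-0.39, 0.03, 0], "twist": 0, "hand": 1}
    - {"translation": [-0.39, 0.03, 0], "twist": 0, "hand": 1}
    - {"translation": [-0.39, 0.03, 0], "twist": 0, "hand": 1}
    - {"translation": [-0.39, 0.03, 0], "twist": 0, "hand": 1}
    - {"translation": [-0.39, 0.03, 0], "twist": 0, "hand": 1}
    - {"translation": [-0.39, 0.03, 0], "twist": 0, "hand": 1}
    - {"translation": [-0.38, 0.01, 0], "twist": 0, "hand": 1}

```text
time: 42.1
tool_pos: [0.6235, -0.0672, 0.3618]
tool_rot: [-0.001, 0.591, 0.807, -0.0]
contact_force: [-0.2, 0.5, 0.5]
gripper_width: 1.001
grasp_force: 0.0
```

apply_moves:
  targets:
    - {"translation": [0, 0, 0.2], "twist": -1, "hand": 1}
    - {"translation": [0, 0, 0.2], "twist": -0.9, "hand": 1}
    - {"translation": [0, 0, 0.2], "twist": 0, "hand": 1}
    - {"translation": [0, 0, 0], "twist": 0, "hand": 1}
    - {"translation": [0, 0, 0], "twist": 0, "hand": 1}
    - {"translation": [0, 0, 0], "twist": 0, "hand": 1}

```text
time: 42.7
tool_pos: [0.6238, -0.0656, 0.3045]
tool_rot: [0.001, 0.511, 0.859, 0.0]
contact_force: [-0.6, -0.6, 1.1]
gripper_width: 1.001
grasp_force: 0.0
```

Run:
```python
from h import *
s=state();print(s['time'],s['tool_pos'],yaw(),s['joint_pos'].round(2))
look([(.6235,-.066)],('wrist','side'))
print(to([.6235,-.066,.126]))
b=snap('top','top10.png');P=np.array(get_calibration('top')['pose']);ax=(.6225,.2595)
for y in list(range(-168,-156,2))+list(range(-98,-82,2)):
    pts=[[ax[0]+r*np.cos(np.radians(y)),ax[1]+r*np.sin(np.radians(y)),.155] for r in np.linspace(.125,.146,10)]
    u=projw(P,pts,'top').astype(np.float32);v=cv2.remap(b,u[:,0].reshape(1,-1),u[:,1].reshape(1,-1),cv2.INTER_LINEAR)[0].astype(int)
    print(y,int((v[:,0]-v[:,2]).mean()),end=' | ')
for n in('top',):
    for sc,m in masks(n,['hung0_mid','marker0_mid','marker1_mid']): print(n,round(sc,2),np.argwhere(m).mean(0)[::-1].round(0),m.sum(),end=' ; ')
print(projw(P,[[.509,.224,.14]],'top'))
```

```text
42.7 [ 0.62383318 -0.06562296  0.3044762 ] 28.482072901125168 [-0.22  0.02  1.51 -0.    1.61 -0.72]
wrist 0 0.77 1954 [ 0.6231 -0.0664 27.6344] -0.93
side 0 0.39 380 [ 0.6235 -0.066  28.    ] 0.0
side 0 0.9 911 [ 0.6248 -0.0625 25.6327] -0.96
[ -0.2  -0.3 177.4]
-168 5 | -166 6 | -164 0 | -162 -4 | -160 8 | -158 5 | -98 56 | -96 55 | -94 55 | -92 16 | -90 -13 | -88 47 | -86 57 | -84 55 | top 0.56 [219. 185.] 489 ; top 0.53 [224. 218.] 358 ; [[222.59052096 216.0785897 ]]
```

apply_moves:
  targets:
    - {"translation": [0, 0, 0.35], "twist": 0, "hand": 1}
    - {"translation": [0, 0, 0.36], "twist": 0, "hand": 1}
    - {"translation": [0, 0, 0.36], "twist": 0, "hand": 1}
    - {"translation": [0, 0, 0.36], "twist": 0, "hand": 1}
    - {"translation": [0, 0, 0.35], "twist": 0, "hand": 1}
    - {"translation": [0, 0, 0], "twist": 0, "hand": 1}
    - {"translation": [0, 0, 0], "twist": 0, "hand": 0.4}
    - {"translation": [0, 0, 0], "twist": 0, "hand": 0.2}

```text
time: 44.1
tool_pos: [0.6252, -0.066, 0.1281]
tool_rot: [0.002, 0.511, 0.859, 0.001]
contact_force: [-0.4, -1.4, -0.5]
gripper_width: 0.694
grasp_force: 0.0
```

apply_moves:
  targets:
    - {"translation": [0, 0, 0], "twist": 0, "hand": 0}
    - {"translation": [0, 0, 0], "twist": 0, "hand": 0}
    - {"translation": [0, 0, 0], "twist": 0, "hand": 0}
    - {"translation": [0, 0, 0], "twist": 0, "hand": 0}
    - {"translation": [0, 0, 0], "twist": 0, "hand": 0}
    - {"translation": [0, 0, 0], "twist": 0, "hand": 0}

```text
time: 44.7
tool_pos: [0.6241, -0.0659, 0.1263]
tool_rot: [0.001, 0.511, 0.859, 0.0]
contact_force: [-1.2, 0.1, 4.4]
gripper_width: 0.063
grasp_force: 61.2
```

apply_moves:
  targets:
    - {"translation": [0, 0, -0.2], "twist": 0, "hand": 0}
    - {"translation": [0, 0, -0.35], "twist": -1, "hand": 0}
    - {"translation": [0, 0, -0.4], "twist": -1, "hand": 0}
    - {"translation": [0, 0, -0.4], "twist": -1, "hand": 0}
    - {"translation": [0, 0, -0.4], "twist": -1, "hand": 0}
    - {"translation": [0, 0, -0.4], "twist": -1, "hand": 0}
    - {"translation": [0, 0, 0], "twist": -1, "hand": 0}
    - {"translation": [0, 0, 0], "twist": -1, "hand": 0}

```text
time: 45.5
tool_pos: [0.6239, -0.0656, 0.3414]
tool_rot: [0.001, 0.184, 0.983, 0.0]
contact_force: [-0.2, 0.5, -2.4]
gripper_width: 0.065
grasp_force: 60.3
```

apply_moves:
  targets:
    - {"translation": [0, 0, 0], "twist": -1, "hand": 0}
    - {"translation": [0, 0, 0], "twist": -1, "hand": 0}
    - {"translation": [0, 0, 0], "twist": -1, "hand": 0}
    - {"translation": [0, 0, 0], "twist": -0.66, "hand": 0}
    - {"translation": [0.03, 0.3, 0], "twist": 0, "hand": 0}
    - {"translation": [0, 0.32, 0], "twist": 0, "hand": 0}
    - {"translation": [0, 0.32, 0], "twist": 0, "hand": 0}
    - {"translation": [0, 0.32, 0], "twist": 0, "hand": 0}

```text
time: 46.3
tool_pos: [0.6209, 0.0616, 0.3385]
tool_rot: [-0.001, 0.004, 1.0, 0.0]
contact_force: [1.1, -0.2, -1.4]
gripper_width: 0.067
grasp_force: 60.3
```

apply_moves:
  targets:
    - {"translation": [0, 0, 0], "twist": 0, "hand": 0}
    - {"translation": [0, 0, 0], "twist": 0, "hand": 0}

```text
time: 46.5
tool_pos: [0.6211, 0.0609, 0.3388]
tool_rot: [-0.001, 0.003, 1.0, -0.0]
contact_force: [-0.2, -0.5, -1.1]
gripper_width: 0.067
grasp_force: 60.3
```

Run:
```python
from h import *
s=state();print(s['time'],s['tool_pos'],yaw(),s['joint_pos'].round(2),s['gripper_width'])
print(to([.6226,.0603,.213]))
```

```text
46.5 [0.62107262 0.0609167  0.33875518] 89.63130494909822 [-0.02  0.01  1.47 -0.    1.66 -1.59] 0.066515199128217
[ -1.8  -0.6 125.8]
```

apply_moves:
  targets:
    - {"translation": [-0.01, 0, 0.3], "twist": 0, "hand": 0}
    - {"translation": [0, 0, 0.35], "twist": 0, "hand": 0}
    - {"translation": [0, 0, 0.35], "twist": 0, "hand": 0}
    - {"translation": [0, 0, 0.26], "twist": 0, "hand": 0}
    - {"translation": [0, 0, 0], "twist": 0, "hand": 0}
    - {"translation": [0, 0, 0], "twist": 0, "hand": 0}
    - {"translation": [0, 0, 0], "twist": 0, "hand": 0}

```text
time: 47.2
tool_pos: [0.6237, 0.0598, 0.2166]
tool_rot: [0.002, 0.004, 1.0, -0.0]
contact_force: [-0.5, 0.8, -0.7]
gripper_width: 0.063
grasp_force: 60.3
```

Run:
```python
from h import *
s=state();print(s['time'],s['tool_pos'],yaw())
print(to([.6226,.1403,.211]))
snap('side');P=np.array(get_calibration('side')['pose'])
for sc,m in masks('side',['marker0_mid','marker1_mid','marker2_mid']):
    c=np.argwhere(m).mean(0)[::-1]
    if np.hypot(*(projw(P,[[*s['tool_pos'][:2],.15]],'side')[0]-c))<25: x,f=fit([('side',P,m)],[*s['tool_pos'][:2],89.6],s['tool_pos'][2]-.1263);print(x.round(4),round(f,2),m.sum())
```

```text
47.2 [0.62369753 0.0598341  0.21663975] 89.51512098355123
[ 1.8 80.5  5.6]
[6.24100e-01 6.11000e-02 9.31909e+01] -0.91 922
```

apply_moves:
  targets:
    - {"translation": [0, 0, 0.05], "twist": 0, "hand": 0}
    - {"translation": [0, 0.15, 0], "twist": 0, "hand": 0}
    - {"translation": [0, 0.15, 0], "twist": 0, "hand": 0}
    - {"translation": [0, 0.1, 0], "twist": 0, "hand": 0}
    - {"translation": [0, 0, 0], "twist": 0, "hand": 0}

```text
time: 47.9
tool_pos: [0.6226, 0.1025, 0.2091]
tool_rot: [-0.0, 0.003, 1.0, 0.0]
contact_force: [0.1, -0.2, -0.2]
gripper_width: 0.065
grasp_force: 60.3
```

apply_moves:
  targets:
    - {"translation": [0, 0.15, 0], "twist": 0, "hand": 0}
    - {"translation": [0, 0.15, 0], "twist": 0, "hand": 0}
    - {"translation": [0, 0.1, 0], "twist": 0, "hand": 0}
    - {"translation": [0, 0, 0], "twist": 0, "hand": 0}
    - {"translation": [0, 0, 0], "twist": 0, "hand": 0}

```text
time: 48.4
tool_pos: [0.623, 0.1406, 0.209]
tool_rot: [-0.0, 0.004, 1.0, -0.0]
contact_force: [-0.1, -0.8, -1.2]
gripper_width: 0.067
grasp_force: 60.3
```

Run:
```python
from h import *
s=state();print(s['time'],s['tool_pos'],yaw(),s['gripper_width'])
b=snap('side','s11.png');P=np.array(get_calibration('side')['pose'])
a=np.radians(-90.4);u=np.array([np.cos(a),np.sin(a)]);A=np.array([.6237,.2603])+[.004,.003]
for r in np.arange(.09,.165,.005):
    q=projw(P,[[*(A+r*u),.153]],'side')[0].round().astype(int);print(round(r,3),q.tolist(),b[q[1],q[0]].tolist(),end=' ')
```

```text
48.4 [0.6230335  0.14063605 0.20903943] 89.59315941104848 0.0667257453010417
0.09 [287, 170] [63, 35, 22] 0.095 [288, 171] [76, 61, 56] 0.1 [288, 172] [116, 113, 112] 0.105 [289, 173] [161, 161, 160] 0.11 [289, 174] [179, 180, 179] 0.115 [290, 175] [184, 180, 177] 0.12 [290, 176] [182, 183, 183] 0.125 [291, 176] [191, 181, 172] 0.13 [291, 177] [185, 183, 179] 0.135 [292, 178] [181, 175, 167] 0.14 [292, 179] [167, 164, 161] 0.145 [293, 180] [138, 133, 129] 0.15 [293, 181] [109, 103, 97] 0.155 [294, 182] [104, 92, 84] 0.16 [295, 183] [129, 113, 100] 0.165 [295, 184] [141, 124, 111]
```

Threaded without contact; lower, release, withdraw.

apply_moves:
  targets:
    - {"translation": [0, 0, 0.08], "twist": 0, "hand": 0}
    - {"translation": [0, 0, 0.06], "twist": 0, "hand": 0}
    - {"translation": [0, 0, 0.02], "twist": 0, "hand": 0}
    - {"translation": [0, 0, 0], "twist": 0, "hand": 0}
    - {"translation": [0, 0, 0], "twist": 0, "hand": 0}

```text
time: 48.95
tool_pos: [0.6231, 0.1401, 0.193]
tool_rot: [-0.0, 0.004, 1.0, -0.0]
contact_force: [0.2, -1.1, -0.3]
gripper_width: 0.067
grasp_force: 60.5
```

apply_moves:
  targets:
    - {"translation": [0, 0, 0], "twist": 0, "hand": 0.15}
    - {"translation": [0, 0, 0], "twist": 0, "hand": 0.25}
    - {"translation": [0, 0, 0], "twist": 0, "hand": 0.35}
    - {"translation": [0, 0, 0], "twist": 0, "hand": 0.35}
    - {"translation": [0, 0, 0], "twist": 0, "hand": 0.35}
    - {"translation": [0, 0, 0], "twist": 0, "hand": 0.35}

```text
time: 49.55
tool_pos: [0.6231, 0.1404, 0.1931]
tool_rot: [0.0, 0.004, 1.0, 0.0]
contact_force: [0.1, -0.5, 0.1]
gripper_width: 0.348
grasp_force: 0.0
```

apply_moves:
  targets:
    - {"translation": [0, 0, -0.15], "twist": 0, "hand": 0.35}
    - {"translation": [0, 0, -0.25], "twist": 0, "hand": 0.35}
    - {"translation": [0, 0, -0.3], "twist": 0, "hand": 0.35}
    - {"translation": [0, 0, -0.4], "twist": 0, "hand": 0.35}
    - {"translation": [0, 0, -0.4], "twist": 0, "hand": 0.35}
    - {"translation": [0, 0, -0.3], "twist": 0, "hand": 0.35}
    - {"translation": [0, -0.3, 0], "twist": 0, "hand": 0.35}
    - {"translation": [0, -0.4, 0], "twist": 0, "hand": 0.35}

```text
time: 50.35
tool_pos: [0.623, 0.071, 0.3769]
tool_rot: [0.003, 0.002, 1.0, 0.0]
contact_force: [1.4, -0.0, -0.5]
gripper_width: 0.353
grasp_force: 0.0
```

apply_moves:
  targets:
    - {"translation": [0.4, -0.2, 0], "twist": 0, "hand": 0.35}
    - {"translation": [0.4, -0.2, 0], "twist": 0, "hand": 0.35}
    - {"translation": [0.4, -0.2, 0], "twist": 0, "hand": 0.35}
    - {"translation": [0.4, 0, 0], "twist": 0, "hand": 0.35}
    - {"translation": [0, 0, 0], "twist": 0, "hand": 0.35}
    - {"translation": [0, 0, 0], "twist": 0, "hand": 0.35}

```text
time: 50.95
tool_pos: [0.4618, 0.0115, 0.3748]
tool_rot: [0.002, 0.004, 1.0, -0.0]
contact_force: [1.2, -0.7, -0.0]
gripper_width: 0.346
grasp_force: 0.0
```

Run:
```python
from h import *
s=state();print(s['time'],s['tool_pos'])
A=np.array([.6237,.2603])
for n in('side','top'):
    snap(n,n+'12.png');P=np.array(get_calibration(n)['pose'])
    for i,y in enumerate((-18.5,-162.4,-90.4)):
        u=np.array([np.cos(np.radians(y)),np.sin(np.radians(y))])*.12+A
        print(n,'expect',y,projw(P,[[*u,.137]],n)[0].round(0))
        for sc,m in masks(n,['marker0_mid','hung0_mid'],30) if i==0 else L:
            pass
        if i==0: L=masks(n,['marker0_mid','marker1_mid','hung0_mid','hung1_mid'],30)
        for sc,m in L:
            c=np.argwhere(m).mean(0)[::-1]
            if np.hypot(*(projw(P,[[*u,.137]],n)[0]-c))<14:
                x,f=fit([(n,P,m)],[*u,y],.067);print('   ',round(sc,2),c.round(0),m.sum(),x.round(3),'r',np.hypot(*(x[:2]-A)).round(3),round(f,2))
    print(n,'all',[(round(sc,2),np.argwhere(m).mean(0)[::-1].round(0).tolist(),int(m.sum())) for sc,m in L])
    print('jars',[(round(r['score'],2),np.round(r['point'],3).tolist()) for r in recognise(n,'jar_a')],'scan',[np.round(r['point'],3).tolist() for r in recognise(n,'scanner_mid')])
```

```text
50.95 [0.46175397 0.01154398 0.37479295]
side expect -18.5 [313. 159.]
    0.67 [314. 171.] 222 [  0.748   0.231 -24.412] r 0.128 -0.65
side expect -162.4 [247. 172.]
    0.8 [248. 175.] 587 [   0.509    0.227 -165.109] r 0.119 -0.87
side expect -90.4 [289. 180.]
side all [(0.8, [248.0, 175.0], 587), (0.67, [314.0, 171.0], 222), (0.5, [277.0, 146.0], 711)]
jars [(0.82, [0.541, -0.148, 0.061]), (0.82, [0.713, -0.145, 0.057]), (0.81, [0.393, -0.279, 0.058])] scan [[0.42, -0.4, 0.124], [0.289, -0.39, 0.099], [0.618, 0.253, 0.159]]
top expect -18.5 [223. 141.]
top expect -162.4 [223. 216.]
    0.56 [224. 217.] 311 [   0.507    0.225 -158.588] r 0.122 -0.75
top expect -90.4 [250. 178.]
    0.59 [252. 180.] 324 [  0.625   0.14  -90.552] r 0.12 -0.81
top all [(0.56, [224.0, 217.0], 311), (0.45, [413.0, 243.0], 551), (0.59, [252.0, 180.0], 324)]
jars [(0.71, [0.401, -0.258, 0.064]), (0.49, [0.549, -0.134, 0.066]), (0.46, [0.719, -0.126, 0.065])] scan [[0.296, -0.372, 0.114], [0.66, 0.315, 0.234]]
```

Run:
```python
from h import *
b=cv2.imread('pics/side12.png').astype(int);a=cv2.imread('pics/side0.png').astype(int);P=np.array(get_calibration('side')['pose'])
A=np.array([.6237,.2603])+[.003,.003]
dark=(b.max(2)<80)&(b[:,:,2]>b[:,:,0]+8)
for y in(-162.4,-90.4,-18.5,125.5):
    u=np.array([np.cos(np.radians(y)),np.sin(np.radians(y))])*.12+A
    for dz in(.05,.067,.084,.0):
        t=np.zeros((420,560),np.uint8)
        h=cv2.convexHull(projw(P,boxpts(.008,.07,.094+dz,.138+dz,u,y),'side').round().astype(np.int32));cv2.fillConvexPoly(t,h,1);t=t>0
        print(y,dz,round((dark&t).sum()/t.sum(),2),end=' ; ')
    print()
```

```text
-162.4 0.05 0.77 ; -162.4 0.067 0.71 ; -162.4 0.084 0.53 ; -162.4 0.0 0.3 ; 
-90.4 0.05 0.77 ; -90.4 0.067 0.78 ; -90.4 0.084 0.49 ; -90.4 0.0 0.35 ; 
-18.5 0.05 0.27 ; -18.5 0.067 0.21 ; -18.5 0.084 0.08 ; -18.5 0.0 0.4 ; 
125.5 0.05 0.15 ; 125.5 0.067 0.08 ; 125.5 0.084 0.03 ; 125.5 0.0 0.32 ;
```

Run:
```python
from h import *
a=cv2.imread('pics/top0.png').astype(int);b=cv2.imread('pics/top12.png').astype(int);P=np.array(get_calibration('top')['pose'])
A=np.array([.6225,.2595])
for nm,y in(('M0',-18.5),('hung',125.5),('old hung',37.3),('empty',53.6),('between',90)):
    u=np.array([np.cos(np.radians(y)),np.sin(np.radians(y))])*.12+A
    for lab,bx in(('foot',boxpts(.046,.076,.067,.075,u,y)),):
        t=np.zeros((420,560),np.uint8);cv2.fillConvexPoly(t,cv2.convexHull(projw(P,bx,'top').round().astype(np.int32)),1);t=t>0
        print(nm,lab,'before',a[t].mean(0).round(0),'after',b[t].mean(0).round(0))
```

```text
M0 foot before [157. 156. 157.] after [156. 151. 150.]
hung foot before [157. 157. 160.] after [157. 151. 150.]
old hung foot before [151. 145. 144.] after [162. 162. 164.]
empty foot before [153. 150. 151.] after [162. 162. 164.]
between foot before [157. 156. 158.] after [161. 161. 163.]
```

Both markers under the canopy show at the expected spots (darker, bluish foot patches), so I'm handing in.

```bash
python3 -c "
from plant import *
print(job_done())"
```

```text
the job is handed in; nothing more can be done
None
```

The job is handed in at about 51 s of robot time: label scanned for over 2 s from about 7 cm, scanner back in its grey holster, all three table markers hung on separate free branches, and the marker already hanging still on its branch; the end state was checked by image measurements (the two markers under the canopy only by colour), and no jar was knocked over.

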